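# Nest a bowl set in its gift box and clip the retaining frame

## Task

Pack the bowl set into the open green gift box: set the jade sauce dish mouth down on the lowest, middle step of the cream insert, then the white rice bowl mouth down over it on the next step, then the dark green soup bowl mouth down over both on the top step, setting each one down rather than dropping it. Then lay the black retaining frame over the soup bowl and press it down on both sides until it is fully home, flat, with both orange sprung tabs snapped back over its edges. Leave the tape roll, the vase and the brush where they are.

Things in the scene. Friction and masses are not known exactly. Their poses are not given: they have to be found in the camera images.
- tray: Open green gift-box base, fixed, 150 (x) by 182 (y), walls 42 high. Origin: centre of underside, z up. Its cream insert is a round terraced hollow on the origin: dish floor 4 mm above the bench, 64 wide; rice bowl step 9 mm up, 92 wide; soup bowl step 14 mm up, 123 wide; walls slope out 3 to 4 mm. Frame seat 21 mm up, 144 (x) by 156 (y). A half turn looks alike.
- tab_left (a joint): Orange sprung tab at the middle of the box's +y side (y = +79 mm, 20 wide, top 45 mm up). Its sloped head leans in to y = 71 over the seat. Hinge at its root, rad: 0 = upright, at rest; bends outward (positive, up to 0.42) as the frame is pushed past with about 5 to 15 N, then springs back over the frame's top edge.
- tab_right (a joint): The same orange sprung tab at the box's -y side (y = -79 mm); same values, positive = bent outward.
- dish: Small jade-green sauce dish, mouth down, 58 mm across, 30 high, 70 g, round. Origin: centre of its rim plane (underside), z up. Grip it from above by the foot ring on top: a cylinder 34 mm in diameter, 18 to 30 mm up.
- rice_bowl: White rice bowl, mouth down, 86 mm across, 51 high, about 160 g, round. Origin: centre of its rim plane (underside), z up. Grip it from above by the foot ring on top: a cylinder 40 mm in diameter, 38 to 51 mm up. It covers the sauce dish without touching it.
- soup_bowl: Large dark green soup bowl, gold inside its foot, mouth down, 118 mm across its lip (100 above the lip), 70 high, about 320 g, round. Origin: centre of its rim plane (underside), z up. Grip it from above by the foot ring on top: a cylinder 48 mm in diameter, 56 to 70 mm up. It covers the rice bowl without touching it.
- frame: Black frame, flat, 138 (x) by 150 (y), 5 thick, 110 mm hole, 80 g. Origin: centre of underside, z up. Finger grips at y = +61 and -61 mm: blocks 30 long (x), 11 thick (y), tops 27 mm above the underside; pinch across the 30 mm, press on top. Goes x along the box's x, either way round. Laid in, it rests on the tabs' slopes, underside 33 to 36 mm above the bench; home: 21 mm.
- tape: Roll of brown packing tape lying flat, 90 mm across and 48 high, loose; a bystander. Origin: centre of its underside.
- vase: Dark green vase with gold lines, upright, 90 mm across and 160 high, loose; a bystander. Origin: centre of its underside.
- brush: Dusting brush lying on the bench, about 200 mm long along its x axis, loose; a bystander. Origin: centre of its underside.
Things that resemble listed ones, but are neither listed nor needed, are in the scene too. Several things look just like the frame: the one meant starts farthest to the robot's left.

How it is judged:
By the outcome, as a careful person would: the job done as asked, in the order asked, and still so for the second after the job is handed in, with the robot touching nothing.
It also fails if it takes over 144 s, if anything falls off the work surface, if the arm or the gripper's body presses on something with over 40 N, if the wrist force passes 120 N, or if a joint passes its speed limit or range.

## Robot

A 7-joint arm with a two-finger parallel gripper is mounted at the origin on the work surface. World frame = base frame: x ahead of the robot, y to its left, z up, the work surface at z = 0. Lengths are in m, angles in rad, forces in N, time in s.
With the tool pointing down it reaches from about 0.35 to 0.9 m from the base axis. Payload 8.1 kg.
Tool frame: the origin (TCP) lies at the very end of the fingers, on their centre line; the grasp point (between the pads) lies 19 mm behind it (manip.grip_depth is the distance from the TCP to the grasp point, in m); z points along the fingers, y is the direction in which the jaws open and shut (so a half turn about z gives the same grasp; the last joint's range is limited). The gripper opens to 92 mm and grips with 3 to 60 N. Pads are 19 mm wide; open, the fingers measure 130 mm over their backs; the gripper's body (75 mm by 190 mm) begins 47 mm behind the grasp point.
Start: joints at [-1.39, 0.434, 0.025, 1.573, -0.012, 1.134, -0.075], TCP at [0.175, 0.6, 0.227] pointing down, gripper open.
Joint ranges: [-2.62, 2.62], [-0.44, 2.09], [-1.27, 1.32], [0.08, 2.57], [-1.32, 4.46], [0.12, 2], [-2.74, 2.74]. Speed limits (rad/s): [2.22, 2.22, 3.01, 3.01, 3.14, 3.14, 3.14].

## Interface

Orientations are given as [roll, pitch, yaw] about the fixed x, y, z axes, in that order (R = Rz(yaw) Ry(pitch) Rx(roll)).
In Python, from station import manip gives the robot as it stands.
- The arm moves only by the shell command python3 -m creep 'ROWS' [FORCE]. ROWS is JSON, a list of rows, each a list of 3 entries, a list of its own where there are three numbers: the shift along the world's x, y, z in m, then the turn about the world's z in rad, then the opening, from 0 (shut) to 1 (fully open). In form: [[[dx, dy, dz], turn, gripper], ...]. A call has exactly 10 rows; each row is the pose to reach, as a shift and turn from the pose commanded when the call began; what a row does not reach only later rows make up. A row lasts 1/12 s, in which the tool goes at most 41.7 mm and 7.16 degrees, less where a joint would pass 70% of its speed; a pose out of reach is approached as far as the arm can. A call with a gripper value outside its range is refused whole. The fingers move at their own pace and stop on an object; FORCE is the grip in N (left out, the last holds). Time passes only in rows, so rows that repeat a pose let the fingers close, or fill a call up. It gives the time, the measured TCP pose, the force and the opening at its end, in the units of the state.
- manip.state(): the state, without advancing time (a new reading comes with each control period).
- manip.read_camera(name): name is "scene" or "side" or "wrist"; returns the picture (420x560x3 uint8, red, green, blue); there is no depth.
- manip.get_calibration(name): a dict with "K" (3x3 intrinsics, pixels), "pose" (4x4, takes a point from camera to world coordinates); the wrist camera has in their place "T_tool_cam" (4x4, takes a point from camera to tool coordinates, whose origin is the TCP and whose axes are the flange's). Camera axes: x right, y down, z forward; pixel columns grow to the right and rows downward; lengths in m; the calibration is good to about 2 mm. A picture is of the moment at which its call begins: read the wrist's pose just before it. get_calibration takes no time and is no camera call.
- manip.close_job(): hands the job in, once; it reports no verdict.
The state is a dict: "time_s": time; "joints": joint angles; "joint_velocities": joint speeds; "joint_torque": joint torques, N m; "position": TCP position; "tcp_rot": TCP orientation; "wrist_force": force on the tool from outside, world axes, zero at the start; "ft_torque": the same for the moment, N m; "gripper_width": opening from 0.0 (shut) to 1.0 (fully open).
Only numpy, scipy, OpenCV 4.12 (cv2) and the standard library are available. Lean on these libraries where they do the work, as an engineer would, in place of code of your own. Each camera call takes 0.05 s, during which the arm holds its last target.

## Working session

There is one attempt and no reset: what is moved stays moved. The work goes in short steps, Python scripts to look and compute and a shell command to move; the robot and the scene stay as the last step left them, time stands still between calls to the robot, and variables do not carry over. Pictures are saved under pics/ and viewed, and the job is handed in when it is done.

```bash
ls; mkdir -p pics; python3 - <<'E'
from station import manip
import cv2
print(manip.state())
for n in ["scene","side","wrist"]:
    im=manip.read_camera(n); cv2.imwrite(f"pics/{n}0.png",im[:,:,::-1])
    c=manip.get_calibration(n); print(n,{k:(v.round(4).tolist() if hasattr(v,'round') else v) for k,v in c.items()})
print(manip.grip_depth)
E
```

```text
pics
{'time_s': 0.0, 'joints': array([-1.38958177,  0.43521548,  0.02492142,  1.57409493, -0.01159506,
        1.13399417, -0.0750919 ]), 'joint_velocities': array([ 6.17153873e-04, -2.74672191e-04,  6.04564402e-04, -1.42029415e-03,
        9.23805711e-04, -9.65180846e-04,  3.44232214e-05]), 'joint_torque': array([ 3.14320380e-05, -6.67850089e+01,  9.85361561e-01, -3.14475453e+01,
       -6.04773313e-02,  4.26092441e-02,  1.62967826e-04]), 'position': array([0.17489677, 0.59949722, 0.22594987]), 'tcp_rot': array([-3.14003030e+00,  1.25036495e-04,  2.85776536e+00]), 'wrist_force': array([ 1.32573061, -0.39501182,  1.03804714]), 'ft_torque': array([-0.02999967,  0.00540984, -0.00278262]), 'gripper_width': 0.9991141502999223}
scene {'K': [[428.2843, 0.0, 278.3819], [0.0, 428.2843, 206.1214], [0.0, 0.0, 1.0]], 'pose': [[0.6195, 0.6737, -0.403, 0.8702], [0.785, -0.5262, 0.3269, -0.3206], [0.0082, -0.5189, -0.8548, 0.9108], [0.0, 0.0, 0.0, 1.0]]}
side {'K': [[397.2758, 0.0, 286.2485], [0.0, 397.2758, 212.7668], [0.0, 0.0, 1.0]], 'pose': [[0.903, -0.3011, 0.3066, 0.1261], [-0.4297, -0.6329, 0.644, -0.6415], [0.0001, -0.7133, -0.7009, 0.7472], [0.0, 0.0, 0.0, 1.0]]}
wrist {'K': [[332.6002, 0.0, 286.169], [0.0, 332.6002, 205.0706], [0.0, 0.0, 1.0]], 'T_tool_cam': [[0.0002, -0.9617, -0.2741, 0.0736], [1.0, 0.0001, 0.0002, 0.001], [-0.0001, -0.2741, 0.9617, -0.1581], [0.0, 0.0, 0.0, 1.0]]}
0.0188
```

View pics/scene0.png

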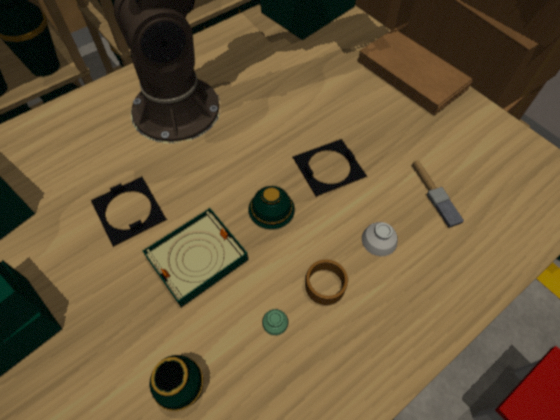

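View pics/side0.png

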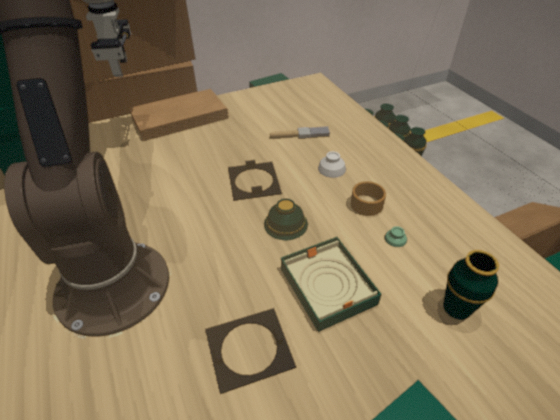

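View pics/wrist0.png

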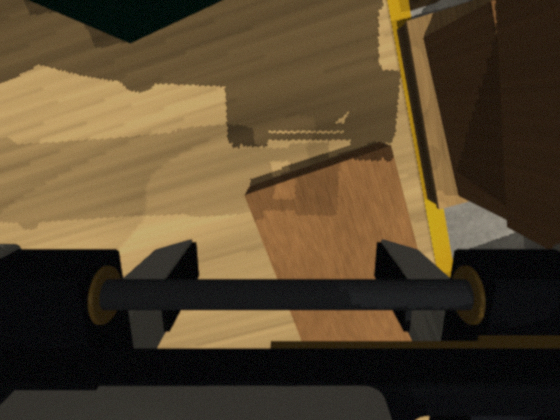

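```bash
cat > h.py <<'E'
import numpy as np, cv2
from station import manip
from scipy.spatial.transform import Rotation as R
def pose(n,st=None):
    c=manip.get_calibration(n)
    if n!="wrist": return c["K"],c["pose"]
    T=np.eye(4);T[:3,:3]=R.from_euler('xyz',st["tcp_rot"]).as_matrix();T[:3,3]=st["position"]
    return c["K"],T@c["T_tool_cam"]
def p2w(n,u,v,z,st=None):
    K,P=pose(n,st); d=P[:3,:3]@np.linalg.solve(K,[u,v,1.]); o=P[:3,3]
    return o+d*(z-o[2])/d[2]
def w2p(n,X,st=None):
    K,P=pose(n,st); X=np.atleast_2d(X); c=(X-P[:3,3])@P[:3,:3]; q=c@K.T
    return q[:,:2]/q[:,2:]
E
python3 - <<'E'
from h import *
for n,pts in {"scene":{"tray":(196,257,.014),"dish":(276,322,.01),"rice":(382,230,.051),"soup":(272,195,.07),"frR":(330,167,0),"frL":(129,210,0),"vase":(170,375,.16),"tape":(327,280,.048)},
 "side":{"tray":(327,284,.014),"dish":(397,233,.03),"rice":(334,157,.051),"soup":(286,206,.07),"frR":(254,180,0),"frL":(249,348,0)}}.items():
  for k,p in pts.items(): print(n,k,p2w(n,*p).round(3))
for n in ["scene","side"]:
    im=cv2.imread(f"pics/{n}0.png")
    if n=="scene": a,b=im[130:260,80:240],im[120:260,230:410]
    else: a,b=im[300:400,190:310],im[140:240,220:360]
    f=lambda i:cv2.resize(i,(400,300),interpolation=cv2.INTER_CUBIC)
    cv2.imwrite(f"pics/z_{n}.png",np.hstack([f(a),f(b)]))
a,b=[cv2.imread(f"pics/z_{n}.png") for n in("scene","side")]
cv2.imwrite("pics/z.png",np.vstack([a,b]))
E
```

```text
scene tray [ 0.438 -0.21   0.014]
scene dish [ 0.667 -0.157  0.01 ]
scene rice [0.66  0.155 0.051]
scene soup [0.441 0.008 0.07 ]
scene frR [0.43 0.21 0.  ]
scene frL [ 0.223 -0.269 -0.   ]
scene vase [ 0.662 -0.377  0.16 ]
scene tape [ 0.672 -0.023  0.048]
side tray [ 0.431 -0.211  0.014]
side dish [ 0.654 -0.163  0.03 ]
side rice [0.656 0.148 0.051]
side soup [0.432 0.003 0.07 ]
side frR [0.426 0.209 0.   ]
side frL [ 0.221 -0.27   0.   ]
```

View pics/z.png

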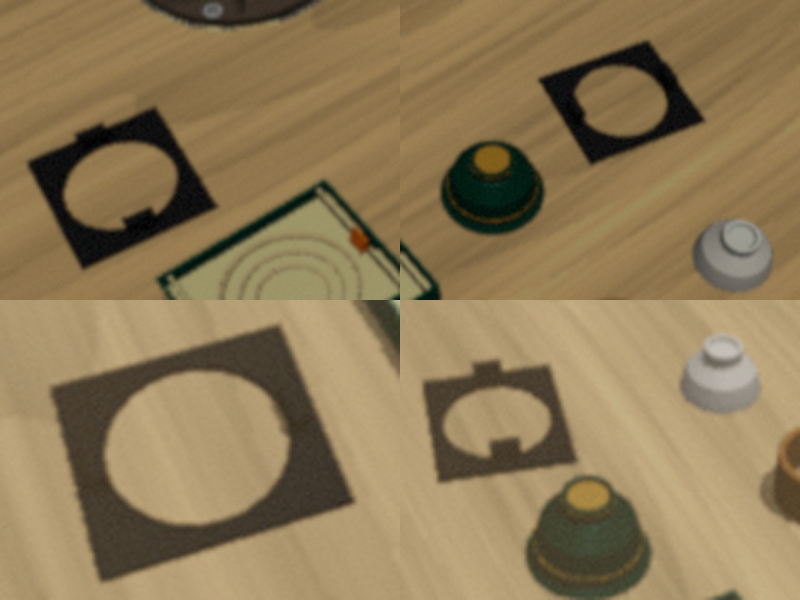

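```bash
python3 - <<'E'
from h import *
t=p2w("scene",224,233,.04),p2w("scene",165,272,.04);d=t[0]-t[1];print(t,np.degrees(np.arctan2(d[1],d[0])),(t[0]+t[1])/2)
t=p2w("side",312,252,.04),p2w("side",348,304,.04);d=t[0]-t[1];print(t,np.degrees(np.arctan2(d[1],d[0])))
for a in ([(294,165),(342,141),(366,175),(317,192)],):
  print([p2w("scene",*p,0.005).round(3) for p in a])
im=cv2.imread("pics/scene0.png");cv2.imwrite("pics/zt.png",cv2.resize(im[200:310,135:255],(720,660),interpolation=cv2.INTER_CUBIC)[:600])
E
```

```text
(array([ 0.43951836, -0.13019762,  0.04      ]), array([ 0.43945644, -0.28510125,  0.04      ])) 89.97709854156713 [ 0.4394874  -0.20764944  0.04      ]
(array([ 0.43358189, -0.13382058,  0.04      ]), array([ 0.43506631, -0.28822775,  0.04      ])) 90.55080727663642
[array([0.369, 0.137, 0.005]), array([0.387, 0.292, 0.005]), array([0.509, 0.263, 0.005]), array([0.47 , 0.129, 0.005])]
```

```bash
python3 -m creep '[[[0.02,-0.035,0.0],0,1],[[0.04,-0.07,0.0],0.05,1],[[0.06,-0.105,0.01],0.1,1],[[0.08,-0.14,0.02],0.15,1],[[0.1,-0.175,0.03],0.2,1],[[0.12,-0.21,0.04],0.25,1],[[0.14,-0.245,0.05],0.28,1],[[0.16,-0.28,0.06],0.28,1],[[0.18,-0.315,0.06],0.28,1],[[0.19,-0.33,0.06],0.28,1]]'; python3 - <<'E'
from h import *
s=manip.state();im=manip.read_camera("wrist");cv2.imwrite("pics/w1.png",im[:,:,::-1]);print(s["position"],s["tcp_rot"])
E
```

```text
time_s: 0.98
position: [0.3675, 0.265, 0.2875]
tcp_rot: [-3.141, 0.002, 3.132]
wrist_force: [-0.5, 0.3, -0.0]
gripper_width: 1.0
[0.36746315 0.26502694 0.28747581] [-3.14126562e+00  1.54786929e-03  3.13240530e+00]
```

View pics/w1.png

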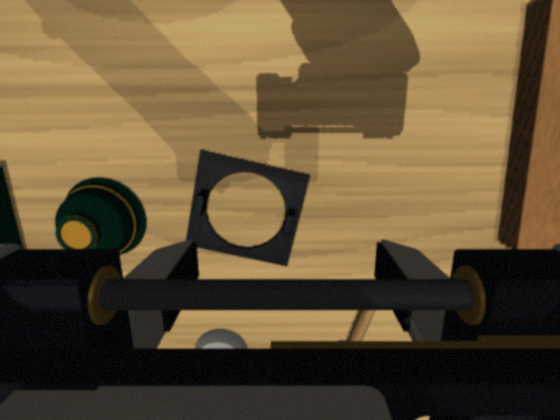

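View pics/zt.png

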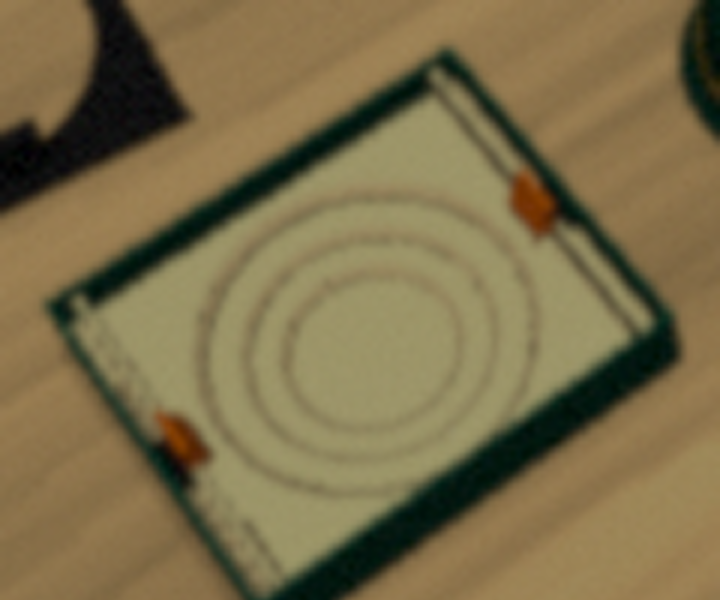

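```bash
python3 -m creep '[[[0.023,-0.033,0],0,1],[[0.046,-0.066,0],0,1],[[0.069,-0.099,0],0,1],[[0.092,-0.132,0],0,1],[[0.115,-0.165,0],0,1],[[0.138,-0.198,0],0,1],[[0.161,-0.231,0],0,1],[[0.184,-0.264,0],0,1],[[0.207,-0.297,0],0,1],[[0.23,-0.33,0],0,1]]'; python3 -m creep '[[[0.02,-0.03,-0.01],0,1],[[0.04,-0.06,-0.02],0,1],[[0.055,-0.095,-0.04],0,1],[[0.055,-0.095,-0.07],0,0.75],[[0.055,-0.095,-0.09],0,0.75],[[0.055,-0.095,-0.09],0,0.75],[[0.055,-0.095,-0.09],0,0.75],[[0.055,-0.095,-0.09],0,0.75],[[0.055,-0.095,-0.09],0,0.75],[[0.055,-0.095,-0.09],0,0.75]]'; python3 - <<'E'
from h import *
s=manip.state();im=manip.read_camera("wrist");cv2.imwrite("pics/w2.png",im[:,:,::-1]);print(s["position"],s["tcp_rot"])
E
```

```text
time_s: 1.87
position: [0.5959, -0.0612, 0.2865]
tcp_rot: [3.141, -0.0, 3.139]
wrist_force: [1.4, 0.8, 1.0]
gripper_width: 1.001
time_s: 2.7
position: [0.6509, -0.1547, 0.1986]
tcp_rot: [-3.141, 0.003, 3.138]
wrist_force: [0.5, 0.6, -0.9]
gripper_width: 0.753
[ 0.65091898 -0.1546846   0.19858423] [-3.14141379e+00  2.81313513e-03  3.13848824e+00]
```

View pics/w2.png

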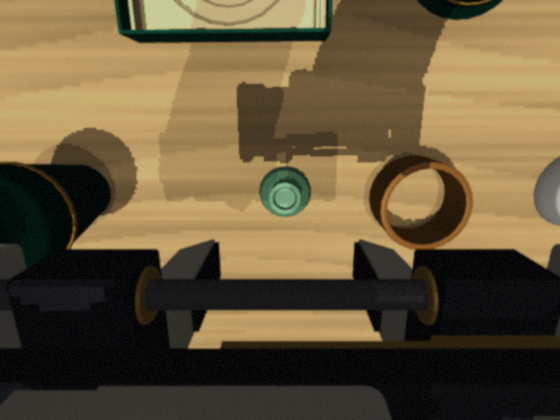

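```bash
python3 - <<'E'
from h import *
s=manip.state()
im=cv2.imread("pics/w2.png")
c=im[150:230,240:330]; cv2.imwrite("pics/z2.png",cv2.resize(c,None,fx=7,fy=7,interpolation=cv2.INTER_CUBIC))
hsv=cv2.cvtColor(im,cv2.COLOR_BGR2HSV)
m=((hsv[...,0]>55)&(hsv[...,0]<95)&(hsv[...,1]>60)&(hsv[...,2]>70)).astype(np.uint8);m[:150]=0;m[230:]=0;m[:,:240]=0;m[:,330:]=0
ct=max(cv2.findContours(m,0,1)[0],key=cv2.contourArea);e=cv2.fitEllipse(ct);print(e,cv2.boundingRect(ct))
# predicted outlines for fit
th=np.linspace(0,2*np.pi,60)
from scipy.optimize import minimize
print("foot",p2w("wrist",285.5,197,.030,s))
# silhouette fit: union of circles
pr=[(0.029,0),(0.029,.004),(0.017,.018),(0.017,.03)]
def bb(x,y):
    q=np.vstack([w2p("wrist",np.c_[x+r*np.cos(th),y+r*np.sin(th),0*th+z],s) for r,z in pr]); return np.r_[q.min(0),q.max(0)]
b=cv2.boundingRect(ct);t=np.array([b[0],b[1],b[0]+b[2]-1,b[1]+b[3]-1])
r=minimize(lambda p:((bb(*p)-t)**2).sum(),[.66,-.16],method="Nelder-Mead");print(r.x,bb(*r.x),t)
E
```

```text
((284.3573913574219, 192.58299255371094), (44.61222839355469, 47.328556060791016), 98.17781829833984) (260, 170, 49, 46)
foot [ 0.66234359 -0.15443567  0.03      ]
[ 0.66526516 -0.15612373] [257.41802846 166.59941167 310.58540326 218.80217783] [260 170 308 215]
```

View pics/z2.png

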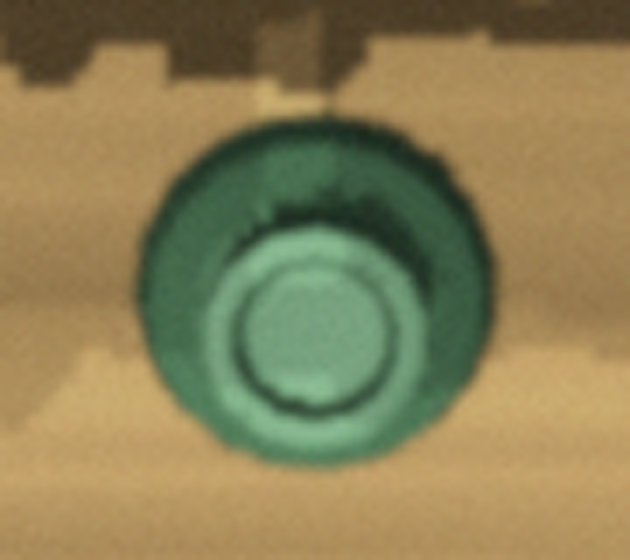

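```bash
python3 - <<'E'
from h import *
s=manip.state()
print(p2w("wrist",285.1,197.7,.03,s),p2w("wrist",285.1,191.5,.002,s))
E
python3 -m creep '[[[0.012,0,-0.03],0,0.7],[[0.012,0,-0.06],0,0.7],[[0.012,0,-0.08],0,0.7],[[0.012,0,-0.1],0,0.7],[[0.012,0,-0.11],0,0.7],[[0.012,0,-0.12],0,0.7],[[0.012,0,-0.125],0,0.7],[[0.012,0,-0.125],0,0.7],[[0.012,0,-0.125],0,0.7],[[0.012,0,-0.125],0,0.7]]'; python3 - <<'E'
from h import *
s=manip.state();im=manip.read_camera("wrist");cv2.imwrite("pics/w3.png",im[:,:,::-1]);print(s["position"],s["tcp_rot"])
E
```

```text
[ 0.66307597 -0.15484391  0.03      ] [ 0.66344073 -0.15492634  0.002     ]
time_s: 3.58
position: [0.6628, -0.1552, 0.0729]
tcp_rot: [-3.141, 0.002, 3.138]
wrist_force: [0.8, -1.1, 0.7]
gripper_width: 0.699
[ 0.66275211 -0.15524716  0.07293747] [-3.14129867e+00  1.72943396e-03  3.13773842e+00]
```

View pics/w3.png

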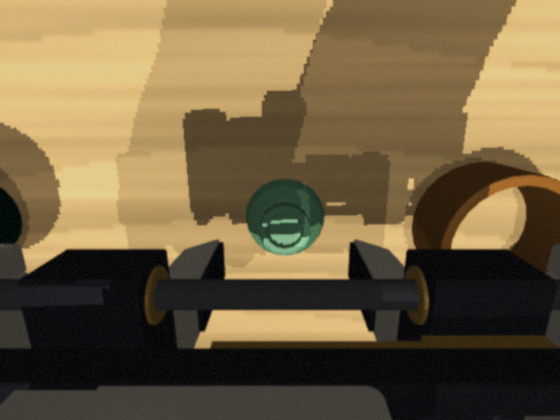

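```bash
python3 -m creep '[[[0,0,-0.02],0,0.6],[[0,0,-0.035],0,0.6],[[0,0,-0.045],0,0.6],[[0,0,-0.05],0,0.6],[[0,0,-0.053],0,0.6],[[0,0,-0.053],0,0.3],[[0,0,-0.053],0,0.2],[[0,0,-0.053],0,0.2],[[0,0,-0.053],0,0.2],[[0,0,-0.053],0,0.2]]' 20; python3 - <<'E'
from h import *
s=manip.state();im=manip.read_camera("wrist");cv2.imwrite("pics/w4.png",im[:,:,::-1]);print(s["position"],s["tcp_rot"],s["gripper_width"]*92)
E
```

```text
time_s: 4.47
position: [0.6625, -0.1552, 0.0195]
tcp_rot: [-3.141, 0.001, 3.138]
wrist_force: [-0.2, -0.3, 3.2]
gripper_width: 0.362
[ 0.66254056 -0.15519008  0.01950733] [-3.14136641e+00  1.23940447e-03  3.13770759e+00] 33.273652688492085
```

View pics/w4.png

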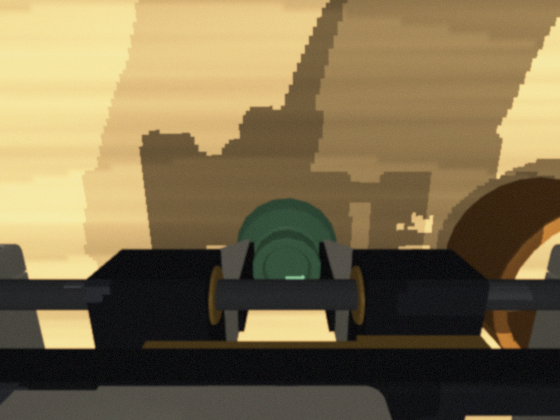

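```bash
python3 -m creep '[[[0,0,0.02],0,0.2],[[0,0,0.05],0,0.2],[[-0.01,0,0.09],0,0.2],[[-0.04,-0.01,0.12],0,0.2],[[-0.07,-0.02,0.14],0,0.2],[[-0.1,-0.03,0.15],0,0.2],[[-0.13,-0.04,0.15],0,0.2],[[-0.16,-0.05,0.15],0,0.2],[[-0.18,-0.054,0.15],0,0.2],[[-0.18,-0.054,0.15],0,0.2]]'; python3 - <<'E'
from h import *
s=manip.state();im=manip.read_camera("wrist");cv2.imwrite("pics/w5.png",im[:,:,::-1]);print(s["position"],s["tcp_rot"],s["gripper_width"]*92)
E
```

```text
time_s: 5.35
position: [0.4772, -0.2107, 0.169]
tcp_rot: [3.141, -0.002, 3.133]
wrist_force: [-0.1, -0.2, -1.4]
gripper_width: 0.359
[ 0.47722604 -0.21070584  0.16904988] [ 3.14091042e+00 -1.96294369e-03  3.13307702e+00] 33.00078688724304
```

View pics/w5.png

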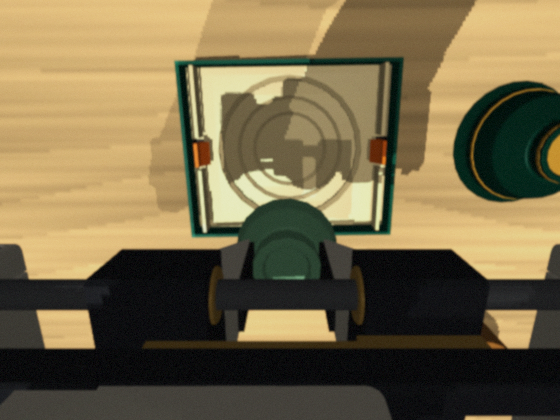

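```bash
python3 - <<'E'
import cv2
im=cv2.imread("pics/w5.png");cv2.imwrite("pics/z5.png",cv2.resize(im[50:245,170:410],None,fx=3.3,fy=3,interpolation=cv2.INTER_CUBIC))
E
```

```text
(no output)
```

View pics/z5.png

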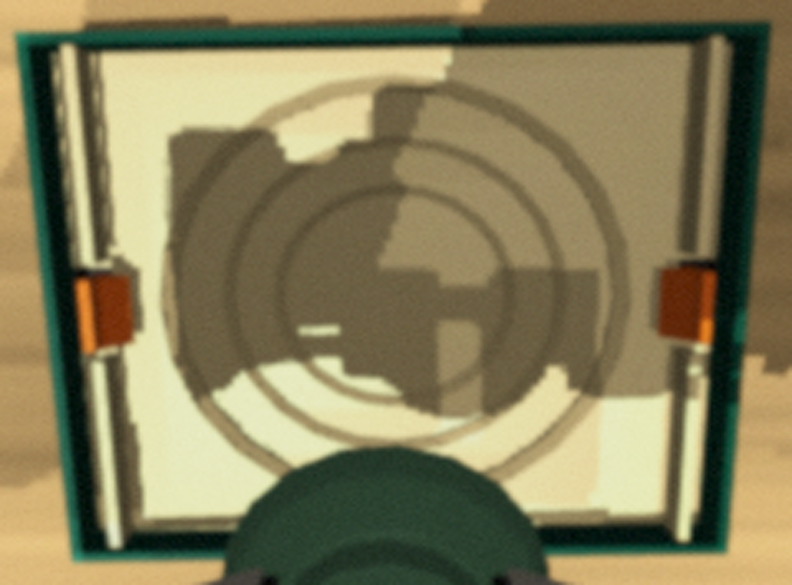

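```bash
python3 - <<'E'
from h import *
s={"position":np.array([0.47722604,-0.21070584,0.16904988]),"tcp_rot":np.array([3.14091042,-1.96294369e-03,3.13307702])}
g=lambda x,y,z:p2w("wrist",170+x/3.3,50+y/3,z,s)
c=[g(*p,.042) for p in[(18,35),(770,25),(75,560),(727,552)]]
print(np.round(c,4)); print("centre",np.mean(c,0),"yaw",[np.degrees(np.arctan2(d[0],d[1])) for d in(c[1]-c[0],c[3]-c[2])],c[1]-c[0],c[2]-c[0])
for z,(l,r,t,b) in {.008:(277,515,187,401),.0135:(228,565,140,445)}.items():
  P=[g(l,292,z),g(r,292,z),g(396,t,z),g(396,b,z)];print(z,P[1][1]-P[0][1],P[3][0]-P[2][0],(P[2][0]+P[3][0])/2,(P[0][1]+P[1][1])/2)
t=[g(80,312,.045),g(715,304,.045)];print("tabs",t,np.mean(t,0))
E
```

```text
[[ 0.3658 -0.2967  0.042 ]
 [ 0.3648 -0.1158  0.042 ]
 [ 0.5142 -0.2955  0.042 ]
 [ 0.5132 -0.1147  0.042 ]]
centre [ 0.43950811 -0.20569371  0.042     ] yaw [np.float64(-0.3062060311370258), np.float64(-0.3265592638250281)] [-0.00096645  0.18083477  0.        ] [0.14846024 0.00112834 0.        ]
0.008 0.06858410262451362 0.06732762825705396 0.43909644505065687 -0.20564062426208862
0.0135 0.09544004314349913 0.0943095931134974 0.4390183950472972 -0.20555889481120362
tabs [array([ 0.4385325 , -0.28702334,  0.045     ]), array([ 0.43766338, -0.12452708,  0.045     ])] [ 0.43809794 -0.20577521  0.045     ]
```

```bash
python3 - <<'E'
from h import *
s={"position":np.array([0.47722604,-0.21070584,0.16904988]),"tcp_rot":np.array([3.14091042,-1.96294369e-03,3.13307702])}
print(p2w("wrist",287.6,199,.1495,s),p2w("wrist",287.6,199,.1525,s))
l,r=p2w("wrist",170+228/3.3,245,.1505,s),p2w("wrist",170+548/3.3,245,.1505,s);print(l,r)
print(w2p("wrist",s["position"]-[0,0,0],s))
E
```

```text
[ 0.45100472 -0.20874796  0.1495    ] [ 0.45021457 -0.20875767  0.1525    ]
[ 0.47769565 -0.23668006  0.1505    ] [ 0.47817976 -0.18123041  0.1505    ]
[[284.37313085 257.64697332]]
```

```bash
python3 -m creep '[[[-0.02,0.003,0],0.006,0.2],[[-0.04,0.003,-0.02],0.006,0.2],[[-0.04,0.003,-0.05],0.006,0.2],[[-0.04,0.003,-0.07],0.006,0.2],[[-0.04,0.003,-0.09],0.006,0.2],[[-0.04,0.003,-0.1],0.006,0.2],[[-0.04,0.003,-0.11],0.006,0.2],[[-0.04,0.003,-0.115],0.006,0.2],[[-0.04,0.003,-0.115],0.006,0.2],[[-0.04,0.003,-0.115],0.006,0.2]]'; python3 - <<'E'
from h import *
s=manip.state()
print(s["position"],s["tcp_rot"],s["gripper_width"]*92)
for n in("wrist","scene","side"):
  im=manip.read_camera(n);cv2.imwrite(f"pics/{n}6.png",im[:,:,::-1])
a=cv2.imread("pics/scene6.png");b=cv2.imread("pics/side6.png")
cv2.imwrite("pics/z6.png",np.hstack([cv2.resize(a[180:310,130:260],(400,400),interpolation=2),cv2.resize(b[220:340,270:390],(400,400),interpolation=2)]))
E
```

```text
time_s: 6.23
position: [0.4425, -0.2061, 0.0541]
tcp_rot: [-3.141, 0.0, -3.139]
wrist_force: [0.1, -0.9, -0.5]
gripper_width: 0.36
[ 0.44250964 -0.20612404  0.05408319] [-3.14148320e+00  4.41305032e-04 -3.13944328e+00] 33.122401262331344
```

View pics/wrist6.png

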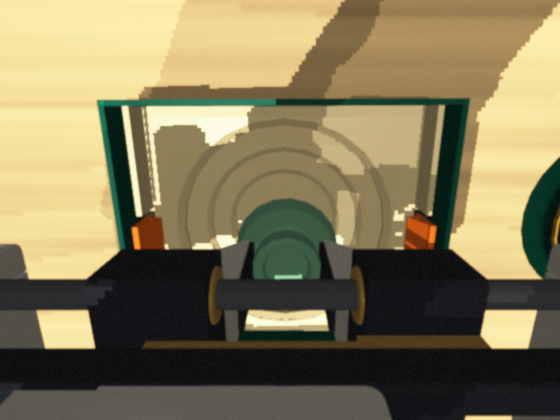

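View pics/z6.png

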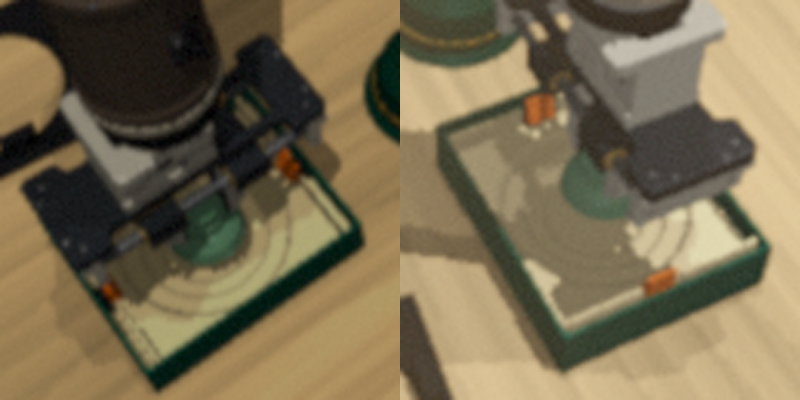

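```bash
python3 - <<'E'
import cv2
im=cv2.imread("pics/wrist6.png");cv2.imwrite("pics/z6b.png",cv2.resize(im[90:260,90:480],None,fx=2,fy=3,interpolation=cv2.INTER_CUBIC))
E
```

```text
(no output)
```

View pics/z6b.png

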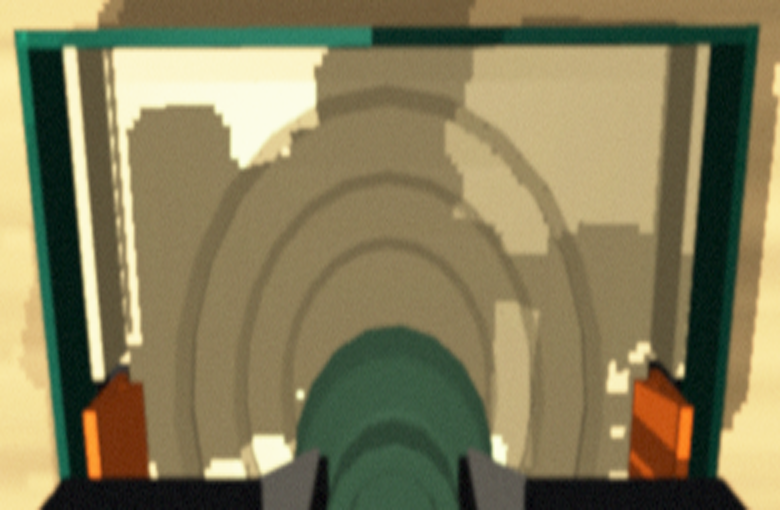

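```bash
python3 - <<'E'
from h import *
s={"position":np.array([0.44250964,-0.20612404,0.05408319]),"tcp_rot":np.array([-3.14148320,4.41305032e-04,-3.13944328])}
g=lambda x,y,z:p2w("wrist",90+x/2,90+y/3,z,s)
print((g(15,33,.042)+g(758,27,.042))/2, g(15,33,.042)[0]+.075)
for z,l,r,t,R in((.014,178,600,90,.065),(.0135,238,541,172,.0477),(.008,285,495,238,.034),(.0355,298,491,326,.0285)):
  print(z,g(r,370,z)[1]-g(l,370,z)[1],(g(l,370,z)+g(r,370,z))[1]/2,g(390,t,z)[0]+R)
E
```

```text
[ 0.36434524 -0.20686729  0.042     ] 0.44002390400623786
0.014 0.1316628777895673 -0.20625615315951257 0.4395794361453905
0.0135 0.09477376916209762 -0.20610397800477967 0.43797065500869686
0.008 0.0675034305654802 -0.2059638432885371 0.4383580512002728
0.0355 0.053682022848672295 -0.20463675515317403 0.4443642988969914
```

```bash
python3 -m creep '[[[-0.0055,-0.0015,0],0,0.2],[[-0.0055,-0.0015,0],0,0.2],[[-0.0055,-0.0015,-0.01],0,0.2],[[-0.0055,-0.0015,-0.018],0,0.2],[[-0.0055,-0.0015,-0.022],0,0.2],[[-0.0055,-0.0015,-0.025],0,0.2],[[-0.0055,-0.0015,-0.027],0,0.2],[[-0.0055,-0.0015,-0.029],0,0.2],[[-0.0055,-0.0015,-0.03],0,0.2],[[-0.0055,-0.0015,-0.03],0,0.2]]'; python3 - <<'E'
from h import *
s=manip.state()
print(s["position"],s["wrist_force"],s["gripper_width"]*92)
for n in("wrist","side"):
  im=manip.read_camera(n);cv2.imwrite(f"pics/{n}7.png",im[:,:,::-1])
E
```

```text
time_s: 7.22
position: [0.4365, -0.2075, 0.0236]
tcp_rot: [3.142, -0.0, -3.139]
wrist_force: [-0.3, -0.1, 0.5]
gripper_width: 0.367
[ 0.43654581 -0.20750597  0.02363141] [-0.32398739 -0.08973127  0.54483553] 33.73324748892399
```

View pics/wrist7.png

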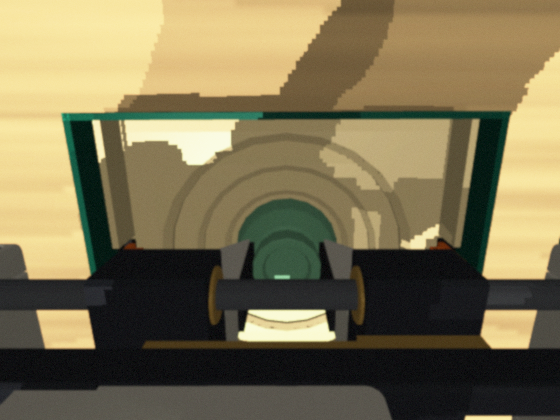

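```bash
python3 -m creep '[[[0,0,-0.0004],0,0.2],[[0,0,-0.0008],0,0.2],[[0,0,-0.0008],0,0.2],[[0,0,-0.0008],0,0.2],[[0,0,-0.0008],0,0.42],[[0,0,-0.0008],0,0.46],[[0,0,-0.0008],0,0.5],[[0,0,-0.0008],0,0.55],[[0,0,-0.0008],0,0.55],[[0,0,-0.0008],0,0.55]]'; python3 -m creep '[[[0,0,0.01],0,0.55],[[0,0,0.02],0,0.55],[[0,0,0.04],0,0.55],[[0,0,0.07],0,0.55],[[0,0,0.1],0,0.55],[[0,0,0.13],0,0.6],[[0.01,0.01,0.15],0,0.8],[[0.03,0.04,0.16],0,0.8],[[0.04,0.06,0.17],0,0.8],[[0.05,0.08,0.17],0,0.8]]';  python3 - <<'E'
from h import *
s=manip.state()
print(s["position"],s["tcp_rot"])
for n in("wrist","scene"):
  im=manip.read_camera(n);cv2.imwrite(f"pics/{n}8.png",im[:,:,::-1])
E
```

```text
time_s: 8.15
position: [0.4365, -0.2075, 0.0229]
tcp_rot: [3.142, -0.0, -3.139]
wrist_force: [0.1, -0.5, -1.1]
gripper_width: 0.547
time_s: 8.98
position: [0.4883, -0.1266, 0.1963]
tcp_rot: [-3.141, 0.005, -3.139]
wrist_force: [-0.1, -1.3, -1.1]
gripper_width: 0.791
[ 0.48832792 -0.12662508  0.19626231] [-3.14140012  0.00465199 -3.13940667]
```

View pics/wrist8.png

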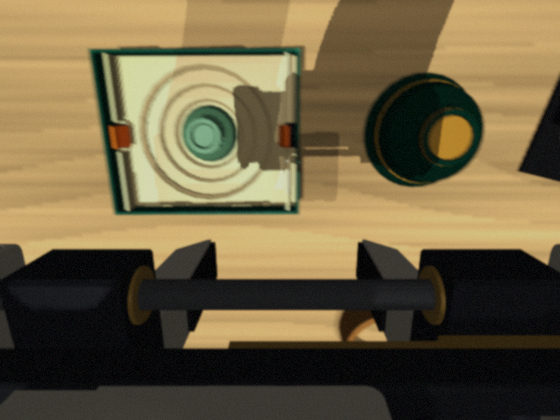

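```bash
python3 -m creep '[[[0.02,0.034,0],0,0.85],[[0.04,0.068,0],0,0.85],[[0.06,0.102,0],0,0.85],[[0.08,0.136,0],0,0.85],[[0.1,0.17,0],0,0.85],[[0.12,0.204,0],0,0.85],[[0.14,0.238,0],0,0.85],[[0.165,0.276,0],0,0.85],[[0.165,0.276,0],0,0.85],[[0.165,0.276,0],0,0.85]]' ; python3 - <<'E'
from h import *
s=manip.state()
print(s["position"],s["tcp_rot"])
for n in("wrist",):
  im=manip.read_camera(n);cv2.imwrite(f"pics/{n}9.png",im[:,:,::-1])
E
```

```text
time_s: 9.92
position: [0.6519, 0.1515, 0.1928]
tcp_rot: [3.141, -0.0, -3.135]
wrist_force: [0.7, -0.5, 0.6]
gripper_width: 0.85
[0.65191886 0.15147083 0.19280304] [ 3.14148331e+00 -1.31835624e-04 -3.13512856e+00]
```

View pics/wrist9.png

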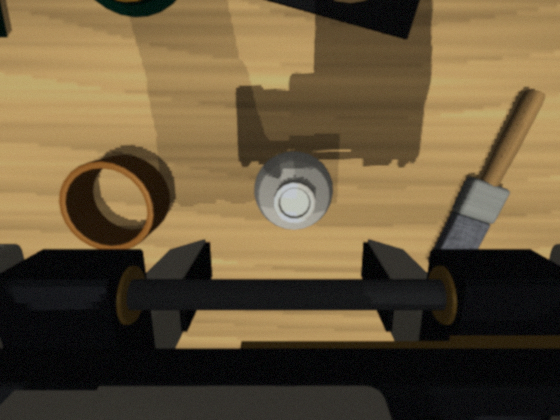

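```bash
python3 - <<'E'
from h import *
s=manip.state()
im=cv2.imread("pics/wrist9.png");cv2.imwrite("pics/z9.png",cv2.resize(im[140:240,245:345],(600,600),interpolation=2))
print(p2w("wrist",294,203,.051,s))
E
```

```text
[0.66154258 0.15693636 0.051     ]
```

View pics/z9.png

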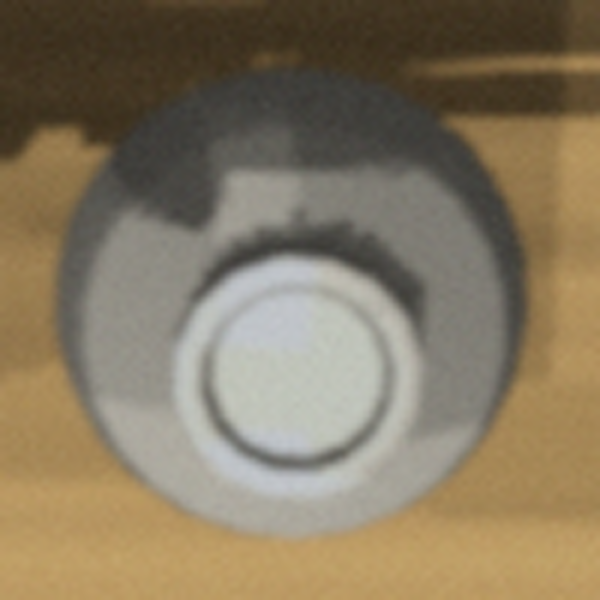

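```bash
python3 -m creep '[[[0.0085,0.0075,-0.03],0,0.7],[[0.0085,0.0075,-0.06],0,0.7],[[0.0085,0.0075,-0.08],0,0.7],[[0.0085,0.0075,-0.1],0,0.7],[[0.0085,0.0075,-0.115],0,0.7],[[0.0085,0.0075,-0.125],0,0.7],[[0.0085,0.0075,-0.13],0,0.7],[[0.0085,0.0075,-0.13],0,0.7],[[0.0085,0.0075,-0.13],0,0.7],[[0.0085,0.0075,-0.13],0,0.7]]' ; python3 - <<'E'
from h import *
s=manip.state()
print(s["position"],s["tcp_rot"])
for n in("wrist",):
  im=manip.read_camera(n);cv2.imwrite(f"pics/{n}10.png",im[:,:,::-1])
E
```

```text
time_s: 10.8
position: [0.6608, 0.1558, 0.0643]
tcp_rot: [3.141, 0.002, -3.14]
wrist_force: [0.0, -0.5, -0.2]
gripper_width: 0.702
[0.66078688 0.15577607 0.06429255] [ 3.14119332e+00  1.81029135e-03 -3.13978912e+00]
```

View pics/wrist10.png

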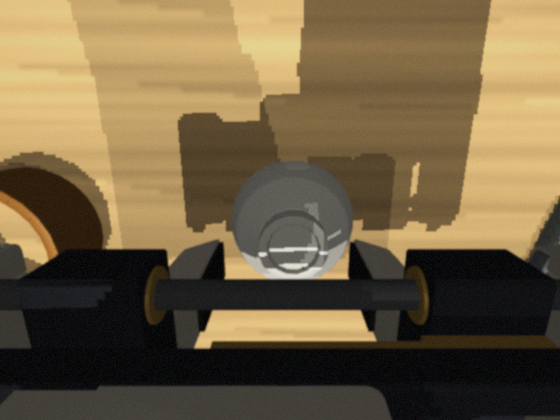

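```bash
python3 - <<'E'
from h import *
s=manip.state()
print(p2w("wrist",293,243,.051,s), p2w("wrist",286.8,257.6,s["position"][2],s))
E
```

```text
[0.65811704 0.16067641 0.051     ] [0.66075964 0.15721546 0.06424315]
```

```bash
python3 - <<'E'
from h import *
im=cv2.imread("pics/wrist10.png");cv2.imwrite("pics/z10.png",cv2.resize(im[150:300,215:365],(600,600),interpolation=2))
E
```

```text
(no output)
```

View pics/z10.png

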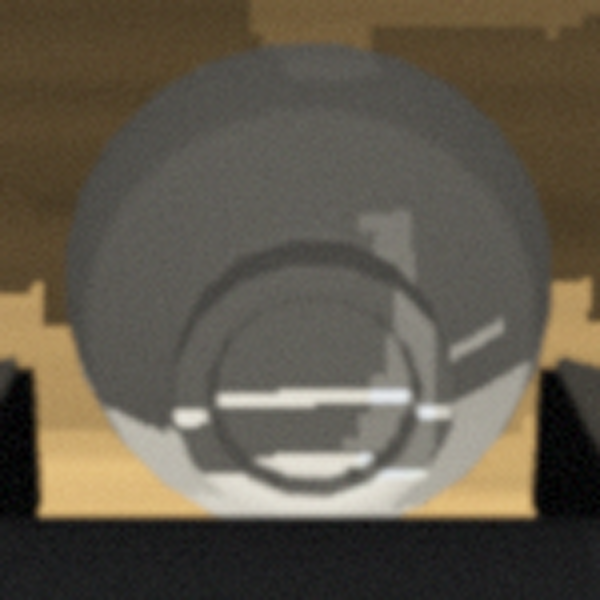

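```bash
python3 -m creep '[[[-0.001,0.0035,0],0,0.65],[[-0.001,0.0035,-0.01],0,0.65],[[-0.001,0.0035,-0.018],0,0.65],[[-0.001,0.0035,-0.022],0,0.65],[[-0.001,0.0035,-0.0235],0,0.65],[[-0.001,0.0035,-0.0235],0,0.4],[[-0.001,0.0035,-0.0235],0,0.25],[[-0.001,0.0035,-0.0235],0,0.25],[[-0.001,0.0035,-0.0235],0,0.25],[[-0.001,0.0035,-0.0235],0,0.25]]' 25; python3 - <<'E'
from h import *
s=manip.state()
print(s["position"],s["gripper_width"]*92,s["wrist_force"])
for n in("wrist",):
  im=manip.read_camera(n);cv2.imwrite(f"pics/{n}11.png",im[:,:,::-1])
E
```

```text
time_s: 11.68
position: [0.6593, 0.1595, 0.0397]
tcp_rot: [3.141, 0.001, -3.14]
wrist_force: [0.4, -0.1, 0.6]
gripper_width: 0.429
[0.65930566 0.15949835 0.03974333] 39.429791429620515 [ 0.4356732  -0.09633151  0.57858131]
```

View pics/wrist11.png

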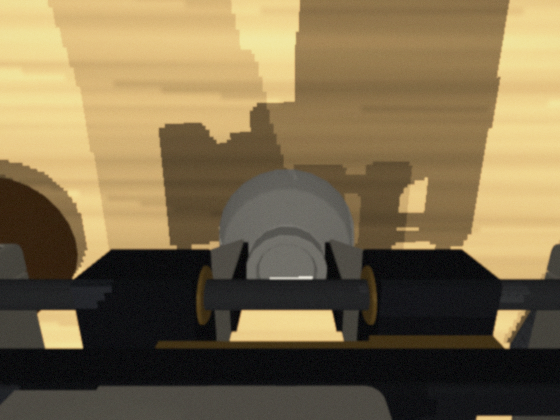

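```bash
python3 -m creep '[[[0,0,0.02],0,0.25],[[0,0,0.05],0,0.25],[[0,0,0.09],0,0.25],[[-0.01,-0.02,0.12],0,0.25],[[-0.03,-0.05,0.14],0,0.25],[[-0.05,-0.08,0.14],0,0.25],[[-0.07,-0.115,0.14],0,0.25],[[-0.09,-0.15,0.14],0,0.25],[[-0.11,-0.185,0.14],0,0.25],[[-0.125,-0.215,0.14],0,0.25]]' ;python3 -m creep '[[[-0.01,-0.03,0],0,0.25],[[-0.02,-0.06,0],0,0.25],[[-0.03,-0.09,0],0,0.25],[[-0.04,-0.12,0],0,0.25],[[-0.045,-0.14,0],0,0.25],[[-0.045,-0.15,0],0,0.25],[[-0.045,-0.152,0],0,0.25],[[-0.045,-0.152,0],0,0.25],[[-0.045,-0.152,0],0,0.25],[[-0.045,-0.152,0],0,0.25]]' ; python3 - <<'E'
from h import *
s=manip.state()
print(s["position"],s["tcp_rot"],s["gripper_width"]*92,s["wrist_force"])
for n in("wrist",):
  im=manip.read_camera(n);cv2.imwrite(f"pics/{n}12.png",im[:,:,::-1])
im=cv2.imread("pics/wrist12.png");cv2.imwrite("pics/z12.png",cv2.resize(im[40:255,160:420],(780,600),interpolation=2))
E
```

```text
time_s: 12.57
position: [0.5318, -0.0579, 0.1796]
tcp_rot: [-3.142, -0.001, -3.141]
wrist_force: [0.3, 0.1, -2.3]
gripper_width: 0.431
time_s: 13.4
position: [0.4896, -0.2057, 0.1792]
tcp_rot: [3.141, -0.0, -3.137]
wrist_force: [-0.4, 0.3, -1.2]
gripper_width: 0.425
[ 0.48961852 -0.20565716  0.1792216 ] [ 3.14074708e+00 -2.37160253e-04 -3.13694298e+00] 39.12906253871113 [-0.38821665  0.34512809 -1.23877056]
```

View pics/z12.png

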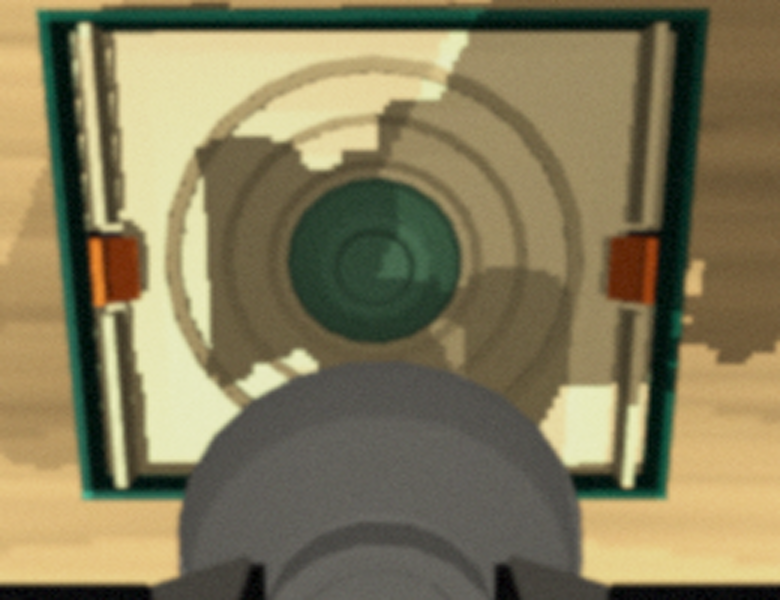

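```bash
python3 - <<'E'
from h import *
s={"position":np.array([0.48961852,-0.20565716,0.1792216]),"tcp_rot":np.array([3.14074708,-2.37160253e-04,-3.13694298])}
g=lambda x,y,z:p2w("wrist",160+x/3,40+y*215/600,z,s)
c=[g(*p,.042) for p in[(38,12),(710,12),(83,498),(666,498)]]
print(np.mean(c,0))
for z,l,r,t,R,vy in((.014,166,582,57,.065,255),(.0135,225,528,116,.0477,255),(.142,180,581,362,.043,520)):
  print(z,g(r,vy,z)[1]-g(l,vy,z)[1],(g(l,vy,z)+g(r,vy,z))[1]/2,g(376,t,z)[0]+R)
z=.0135;print(g(376,116,z),g(376,398,z))
z=.006;print((g(375,180,z)+g(375,342,z))/2)
E
```

```text
[ 0.43908414 -0.20602255  0.042     ]
0.014 0.1318429779764097 -0.20621927607982501 0.4381232107801359
0.0135 0.09617889892852988 -0.20543445861614287 0.43866405695761024
0.142 0.08313889436424166 -0.20428714528860972 0.4931446804724384
[ 0.39096406 -0.20578682  0.0135    ] [ 0.48534381 -0.20539441  0.0135    ]
[ 0.43871497 -0.2059233   0.006     ]
```

```bash
python3 -m creep '[[[-0.02,0,0],0,0.25],[[-0.04,0,0],0,0.25],[[-0.0525,0,-0.01],0,0.25],[[-0.0525,0,-0.03],0,0.25],[[-0.0525,0,-0.05],0,0.25],[[-0.0525,0,-0.065],0,0.25],[[-0.0525,0,-0.075],0,0.25],[[-0.0525,0,-0.08],0,0.25],[[-0.0525,0,-0.08],0,0.25],[[-0.0525,0,-0.08],0,0.25]]' ; python3 - <<'E'
from h import *
s=manip.state()
print(s["position"],s["tcp_rot"],s["gripper_width"]*92,s["wrist_force"])
for n in("wrist",):
  im=manip.read_camera(n);cv2.imwrite(f"pics/{n}13.png",im[:,:,::-1])
im=cv2.imread("pics/wrist13.png");cv2.imwrite("pics/z13.png",cv2.resize(im[60:260,120:460],(800,600),interpolation=2))
E
```

```text
time_s: 14.28
position: [0.4369, -0.2074, 0.0998]
tcp_rot: [-3.142, 0.0, -3.139]
wrist_force: [-0.0, 0.2, -1.2]
gripper_width: 0.426
[ 0.43691752 -0.20742601  0.09977234] [-3.14154088e+00  2.16150056e-04 -3.13911601e+00] 39.191171776857466 [-0.04976682  0.18838924 -1.23774688]
```

View pics/z13.png

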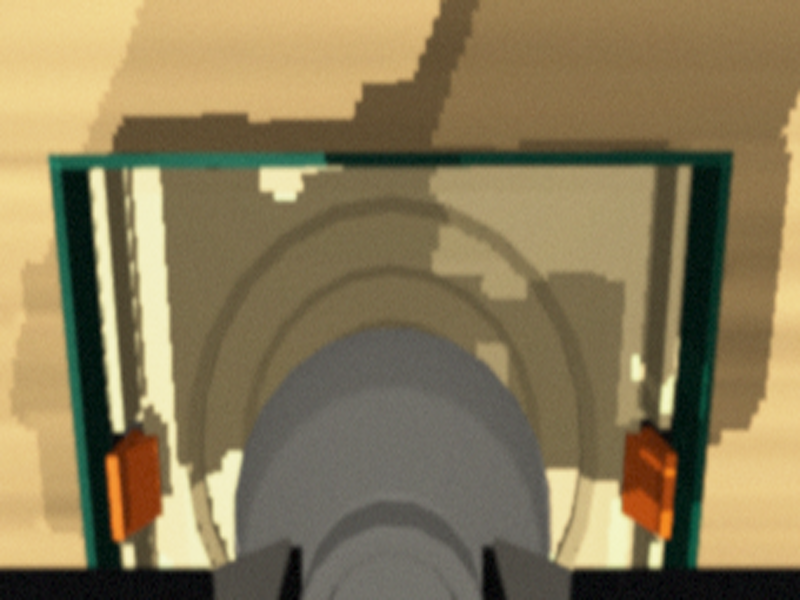

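```bash
python3 -m creep '[[[-0.0005,0,-0.01],0,0.25],[[-0.0005,0,-0.02],0,0.25],[[-0.0005,0,-0.03],0,0.25],[[-0.0005,0,-0.036],0,0.25],[[-0.0005,0,-0.041],0,0.25],[[-0.0005,0,-0.045],0,0.25],[[-0.0005,0,-0.048],0,0.25],[[-0.0005,0,-0.05],0,0.25],[[-0.0005,0,-0.0505],0,0.25],[[-0.0005,0,-0.051],0,0.25]]' ; python3 - <<'E'
from h import *
s=manip.state()
print(s["position"],s["tcp_rot"],s["gripper_width"]*92,s["wrist_force"])
for n in("wrist",):
  im=manip.read_camera(n);cv2.imwrite(f"pics/{n}14.png",im[:,:,::-1])
im=cv2.imread("pics/wrist14.png");cv2.imwrite("pics/z14.png",cv2.resize(im[60:260,80:500],(800,500),interpolation=2))
E
```

```text
time_s: 15.17
position: [0.4361, -0.2075, 0.0486]
tcp_rot: [3.142, 0.0, -3.139]
wrist_force: [-1.9, 0.9, 5.6]
gripper_width: 0.426
[ 0.43608559 -0.20753036  0.04857127] [ 3.14150640e+00  1.41274159e-04 -3.13947596e+00] 39.198100865488534 [-1.91247856  0.88670836  5.58509761]
```

View pics/z14.png

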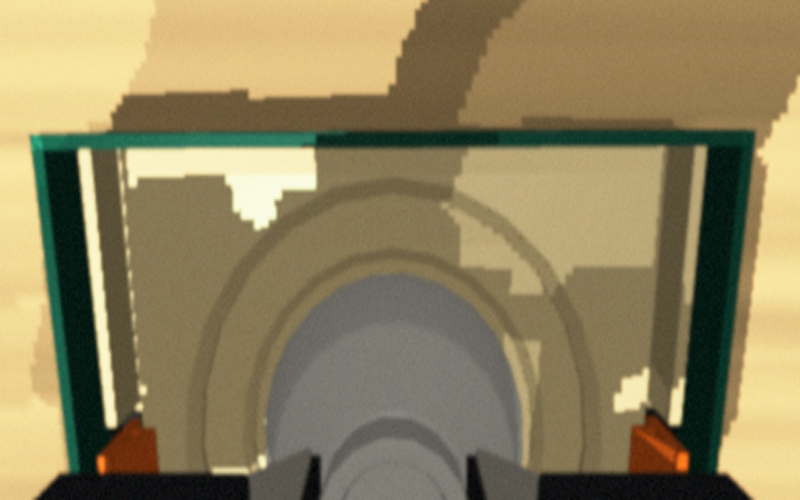

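```bash
python3 -m creep '[[[0,0,0.0003],0,0.44],[[0,0,0.0003],0,0.47],[[0,0,0.0003],0,0.51],[[0,0,0.0003],0,0.55],[[0,0,0.0003],0,0.6],[[0,0,0.0003],0,0.6],[[0,0,0.01],0,0.6],[[0,0,0.03],0,0.6],[[0,0,0.06],0,0.6],[[0,0,0.09],0,0.6]]'; python3 -m creep '[[[0,0.02,0.03],0,0.8],[[0,0.05,0.06],0,0.8],[[0,0.08,0.08],0,0.8],[[0,0.11,0.08],0,0.8],[[0,0.14,0.08],0,0.8],[[0,0.17,0.08],0,0.8],[[0,0.2,0.08],0,0.8],[[0,0.21,0.08],0,0.8],[[0,0.21,0.08],0,0.8],[[0,0.21,0.08],0,0.8]]'; python3 - <<'E'
from h import *
s=manip.state()
print(s["position"],s["tcp_rot"],s["gripper_width"]*92,s["wrist_force"])
for n in("wrist","scene"):
  im=manip.read_camera(n);cv2.imwrite(f"pics/{n}15.png",im[:,:,::-1])
E
```

```text
time_s: 16.05
position: [0.4352, -0.2075, 0.1396]
tcp_rot: [3.141, -0.002, -3.14]
wrist_force: [0.7, 0.6, -0.7]
gripper_width: 0.597
time_s: 16.88
position: [0.436, 0.0023, 0.2189]
tcp_rot: [-3.141, 0.0, -3.138]
wrist_force: [0.0, 0.5, -0.6]
gripper_width: 0.802
[0.43599482 0.00227591 0.21887229] [-3.14134558e+00  3.64426977e-04 -3.13845393e+00] 73.82242520452884 [ 3.67058500e-04  4.99835408e-01 -6.48487475e-01]
```

View pics/wrist15.png

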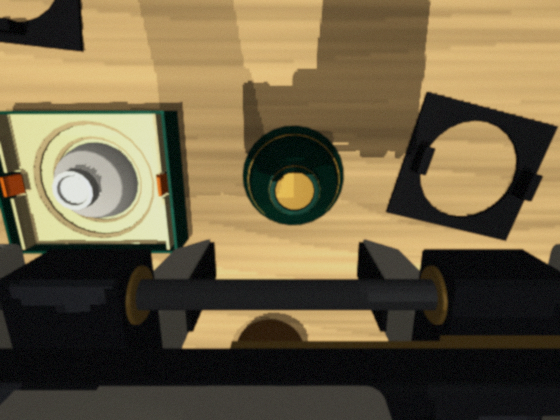

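```bash
python3 - <<'E'
from h import *
s=manip.state()
im=cv2.imread("pics/wrist15.png");cv2.imwrite("pics/z15.png",cv2.convertScaleAbs(cv2.resize(im[120:230,238:348],(605,605),interpolation=2)[:600],alpha=2.2))
print(p2w("wrist",294.5,190.5,.07,s))
E
```

```text
[0.43578288 0.00988867 0.07      ]
```

View pics/z15.png

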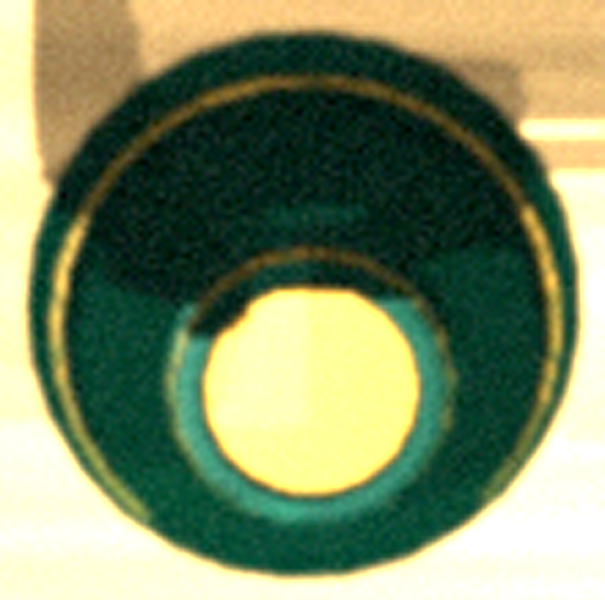

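```bash
python3 -m creep '[[[-0.001,0.006,-0.03],0,0.8],[[-0.001,0.006,-0.06],0,0.8],[[-0.001,0.006,-0.09],0,0.8],[[-0.001,0.006,-0.11],0,0.8],[[-0.001,0.006,-0.125],0,0.8],[[-0.001,0.006,-0.135],0,0.8],[[-0.001,0.006,-0.135],0,0.8],[[-0.001,0.006,-0.135],0,0.8],[[-0.001,0.006,-0.135],0,0.8],[[-0.001,0.006,-0.135],0,0.8]]'; python3 - <<'E'
from h import *
s=manip.state()
print(s["position"],s["tcp_rot"],s["gripper_width"]*92,s["wrist_force"])
for n in("wrist",):
  im=manip.read_camera(n);cv2.imwrite(f"pics/{n}16.png",im[:,:,::-1])
im=cv2.imread("pics/wrist16.png");cv2.imwrite("pics/z16.png",cv2.convertScaleAbs(cv2.resize(im[150:300,180:390],(800,572),interpolation=2)[:600],alpha=2.2))
E
```

```text
time_s: 17.82
position: [0.4357, 0.0081, 0.0843]
tcp_rot: [3.141, 0.002, -3.14]
wrist_force: [-0.5, 0.4, -0.1]
gripper_width: 0.801
[0.43571172 0.00811574 0.08427635] [ 3.14136728e+00  1.55893039e-03 -3.14030234e+00] 73.67429663098655 [-0.5372031   0.40192541 -0.08876131]
```

View pics/z16.png

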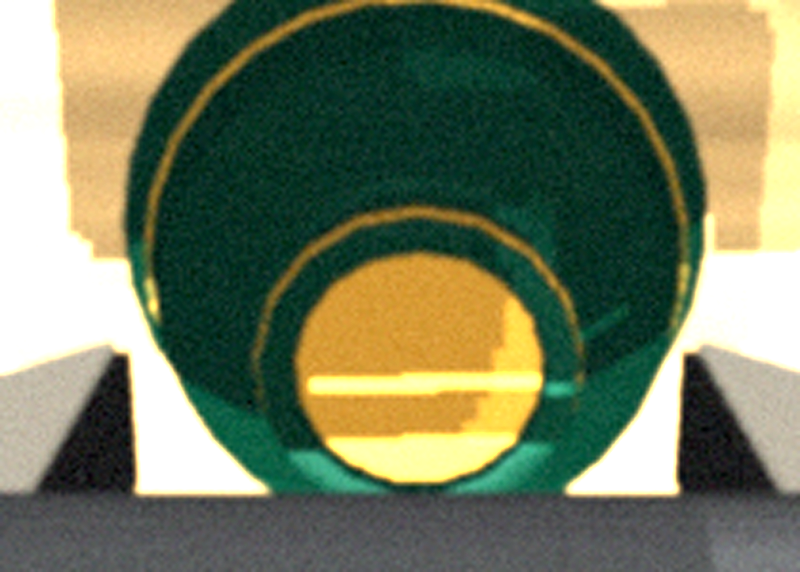

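```bash
python3 - <<'E'
from h import *
s=manip.state()
print(p2w("wrist",290,246.6,.069,s), p2w("wrist",286.8,257.6,s["position"][2],s))
E
```

```text
[0.43602531 0.01138666 0.069     ] [0.43565971 0.00955018 0.08425028]
```

```bash
python3 -m creep '[[[-0.001,0.002,0],0,0.75],[[-0.001,0.002,-0.01],0,0.75],[[-0.001,0.002,-0.018],0,0.75],[[-0.001,0.002,-0.023],0,0.75],[[-0.001,0.002,-0.026],0,0.7],[[-0.001,0.002,-0.026],0,0.5],[[-0.001,0.002,-0.026],0,0.3],[[-0.001,0.002,-0.026],0,0.3],[[-0.001,0.002,-0.026],0,0.3],[[-0.001,0.002,-0.026],0,0.3]]' 35; python3 - <<'E'
from h import *
s=manip.state()
print(s["position"],s["tcp_rot"],s["gripper_width"]*92,s["wrist_force"])
for n in("wrist",):
  im=manip.read_camera(n);cv2.imwrite(f"pics/{n}17.png",im[:,:,::-1])
E
```

```text
time_s: 18.7
position: [0.4342, 0.0105, 0.0576]
tcp_rot: [3.142, 0.0, -3.14]
wrist_force: [0.3, -0.1, -1.0]
gripper_width: 0.511
[0.43419787 0.01045521 0.05761967] [ 3.14155193e+00  4.23136002e-04 -3.13953887e+00] 47.05664253218887 [ 0.32402445 -0.10369919 -1.01270862]
```

View pics/wrist17.png

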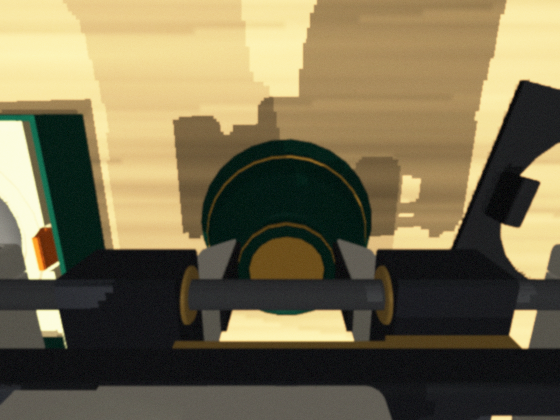

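```bash
python3 -m creep '[[[0,0,0.02],0,0.3],[[0,0,0.05],0,0.3],[[0,0,0.085],0,0.3],[[0,-0.01,0.115],0,0.3],[[0.01,-0.04,0.13],0,0.3],[[0.02,-0.075,0.13],0,0.3],[[0.03,-0.11,0.13],0,0.3],[[0.04,-0.145,0.13],0,0.3],[[0.05,-0.175,0.13],0,0.3],[[0.05,-0.2,0.13],0,0.3]]'; python3 -m creep '[[[0,-0.01,0],0,0.3],[[0,-0.018,0],0,0.3],[[0,-0.018,0],0,0.3],[[0,-0.018,0],0,0.3],[[0,-0.018,0],0,0.3],[[0,-0.018,0],0,0.3],[[0,-0.018,0],0,0.3],[[0,-0.018,0],0,0.3],[[0,-0.018,0],0,0.3],[[0,-0.018,0],0,0.3]]';python3 - <<'E'
from h import *
s=manip.state()
print(s["position"],s["tcp_rot"],s["gripper_width"]*92,s["wrist_force"])
for n in("wrist",):
  im=manip.read_camera(n);cv2.imwrite(f"pics/{n}18.png",im[:,:,::-1])
im=cv2.imread("pics/wrist18.png");cv2.imwrite("pics/z18.png",cv2.convertScaleAbs(cv2.resize(im[40:260,160:420],(780,600),interpolation=2),alpha=1.5))
E
```

```text
time_s: 19.58
position: [0.4852, -0.1919, 0.1875]
tcp_rot: [-3.141, 0.001, -3.14]
wrist_force: [1.2, -0.4, -1.9]
gripper_width: 0.514
time_s: 20.42
position: [0.4841, -0.2073, 0.1875]
tcp_rot: [3.142, 0.0, -3.139]
wrist_force: [0.4, 0.5, -2.6]
gripper_width: 0.514
[ 0.48409817 -0.20725812  0.18748306] [ 3.14152114e+00  6.34971422e-05 -3.13902072e+00] 47.305368083817946 [ 0.39008269  0.47951141 -2.57187041]
```

View pics/z18.png

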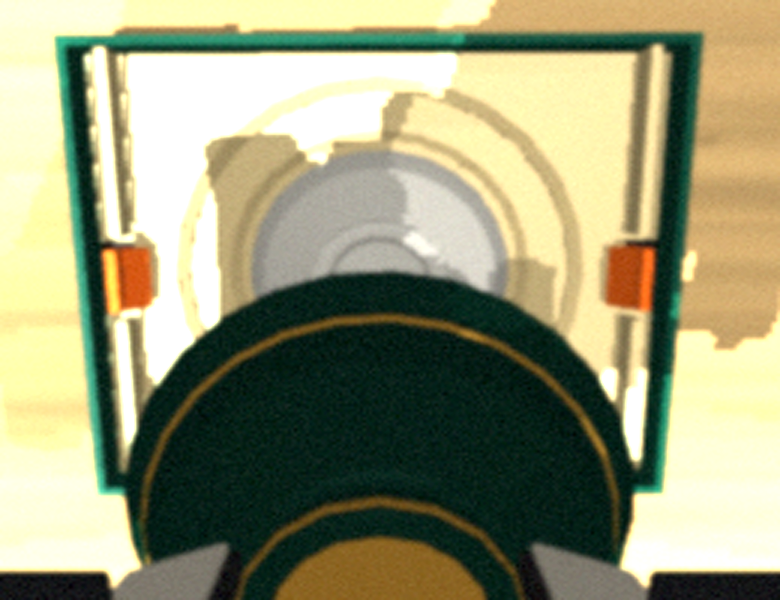

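```bash
python3 - <<'E'
from h import *
s={"position":np.array([0.48409817,-0.20725812,0.18748306]),"tcp_rot":np.array([3.14152114,6.35e-05,-3.13902072])}
g=lambda x,y,z:p2w("wrist",160+x/3,40+y*220/600,z,s)
c=[g(*p,.042) for p in[(55,38),(702,34),(100,492),(662,490)]]
print(np.mean(c,0))
for z,l,r,t,R,vy in((.014,178,581,78,.065,270),(.134,125,633,270,.0585,500)):
  print(z,g(r,vy,z)[1]-g(l,vy,z)[1],(g(l,vy,z)+g(r,vy,z))[1]/2,g(379,t,z)[0]+R)
E
```

```text
[ 0.43845886 -0.20603668  0.042     ]
0.014 0.13179243277558705 -0.20606721374376857 0.4385710664389632
0.134 0.11379309972334234 -0.2061984746914591 0.4865458243512502
```

```bash
python3 -m creep '[[[-0.02,0,0],0,0.3],[[-0.04,0,0],0,0.3],[[-0.0475,0,0],0,0.3],[[-0.0475,0,-0.01],0,0.3],[[-0.0475,0,-0.03],0,0.3],[[-0.0475,0,-0.05],0,0.3],[[-0.0475,0,-0.07],0,0.3],[[-0.0475,0,-0.08],0,0.3],[[-0.0475,0,-0.085],0,0.3],[[-0.0475,0,-0.085],0,0.3]]'; python3 - <<'E'
from h import *
s=manip.state()
print(s["position"],s["tcp_rot"],s["gripper_width"]*92,s["wrist_force"])
for n in("wrist",):
  im=manip.read_camera(n);cv2.imwrite(f"pics/{n}19.png",im[:,:,::-1])
im=cv2.imread("pics/wrist19.png");cv2.imwrite("pics/z19.png",cv2.convertScaleAbs(cv2.resize(im[60:260,110:460],(800,600),interpolation=2),alpha=1.5))
E
```

```text
time_s: 21.3
position: [0.4365, -0.2074, 0.1015]
tcp_rot: [3.141, -0.002, -3.139]
wrist_force: [0.3, -0.2, -1.7]
gripper_width: 0.513
[ 0.43649845 -0.20737094  0.10150112] [ 3.14133610e+00 -1.54897507e-03 -3.13935805e+00] 47.235352855362954 [ 0.30990515 -0.20700342 -1.65391483]
```

View pics/z19.png

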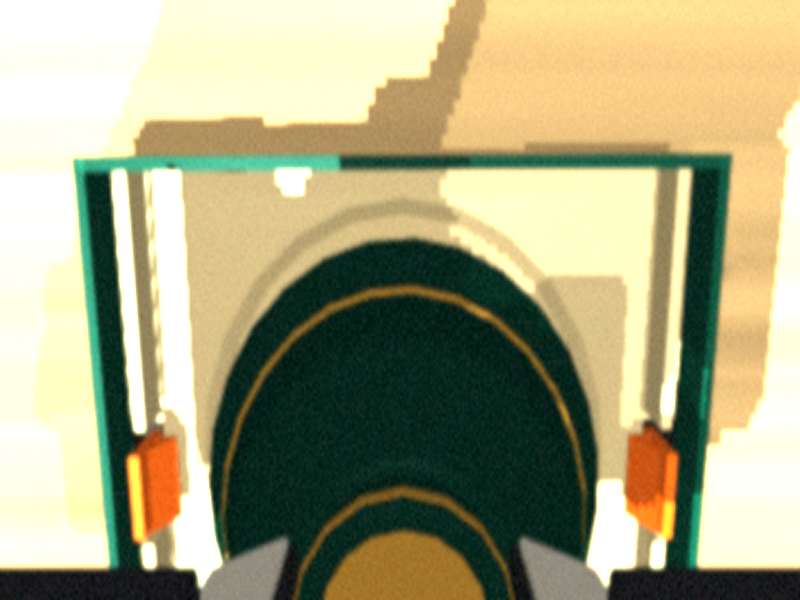

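Aligned. Descend to contact.

```bash
python3 -m creep '[[[0,0,-0.008],0,0.3],[[0,0,-0.015],0,0.3],[[0,0,-0.02],0,0.3],[[0,0,-0.024],0,0.3],[[0,0,-0.0265],0,0.3],[[0,0,-0.0285],0,0.3],[[0,0,-0.03],0,0.3],[[0,0,-0.031],0,0.3],[[0,0,-0.031],0,0.3],[[0,0,-0.031],0,0.3]]'; python3 - <<'E'
from h import *
s=manip.state()
print(s["position"],s["tcp_rot"],s["gripper_width"]*92,s["wrist_force"])
for n in("wrist",):
  im=manip.read_camera(n);cv2.imwrite(f"pics/{n}20.png",im[:,:,::-1])
im=cv2.imread("pics/wrist20.png");cv2.imwrite("pics/z20.png",cv2.convertScaleAbs(cv2.resize(im[60:260,90:480],(800,600),interpolation=2),alpha=1.5))
E
```

```text
time_s: 22.18
position: [0.4366, -0.2075, 0.0716]
tcp_rot: [3.142, 0.0, -3.14]
wrist_force: [-1.3, -0.0, -0.1]
gripper_width: 0.511
[ 0.43656214 -0.20754933  0.0716375 ] [ 3.14152011e+00  2.39135037e-04 -3.13962763e+00] 47.0236691347858 [-1.32165729 -0.04505722 -0.06912137]
```

View pics/z20.png

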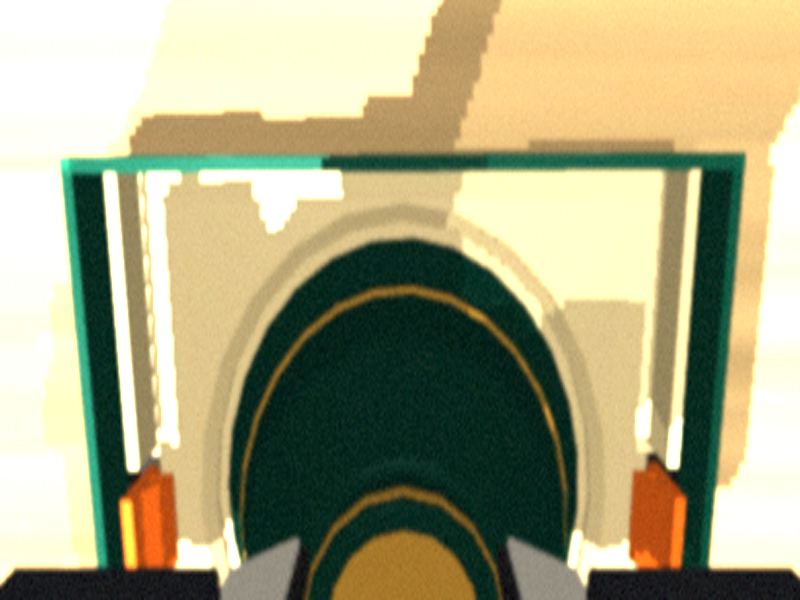

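```bash
python3 -m creep '[[[0,0,-0.0005],0,0.3],[[0,0,-0.0008],0,0.3],[[0,0,-0.0008],0,0.53],[[0,0,-0.0008],0,0.56],[[0,0,-0.0008],0,0.6],[[0,0,-0.0008],0,0.65],[[0,0,-0.0008],0,0.7],[[0,0,-0.0008],0,0.7],[[0,0,0.01],0,0.7],[[0,0,0.03],0,0.7]]'; python3 -m creep '[[[0,0,0.03],0,0.8],[[0,0,0.07],0,0.8],[[0,0,0.1],0,0.8],[[0,0.02,0.12],0,0.8],[[0,0.05,0.12],0,0.8],[[0,0.08,0.12],0,0.8],[[0,0.12,0.12],0,0.8],[[0,0.16,0.12],0,0.8],[[0,0.2,0.12],0,0.8],[[0,0.24,0.12],0,0.8]]'; python3 -m creep '[[[0,0.04,0],0,0.8],[[0,0.08,0],0,0.8],[[0,0.11,0],0,0.8],[[0,0.14,0],0,0.8],[[0,0.16,0],0,0.8],[[0,0.165,0],0,0.8],[[0,0.165,0],0,0.8],[[0,0.165,0],0,0.8],[[0,0.165,0],0,0.8],[[0,0.165,0],0,0.8]]';python3 - <<'E'
from h import *
s=manip.state()
print(s["position"],s["tcp_rot"],s["joints"])
for n in("wrist","scene"):
  im=manip.read_camera(n);cv2.imwrite(f"pics/{n}21.png",im[:,:,::-1])
im=cv2.imread("pics/scene21.png");cv2.imwrite("pics/z21.png",cv2.resize(im[190:310,130:260],(780,600),interpolation=2))
E
```

```text
time_s: 23.07
position: [0.4351, -0.207, 0.1002]
tcp_rot: [3.141, -0.004, -3.14]
wrist_force: [-0.2, 0.1, 0.9]
gripper_width: 0.7
time_s: 23.9
position: [0.4361, 0.0343, 0.2216]
tcp_rot: [3.141, 0.001, -3.14]
wrist_force: [0.6, -0.2, -0.3]
gripper_width: 0.801
time_s: 24.73
position: [0.4367, 0.1959, 0.2215]
tcp_rot: [-3.141, 0.0, 3.141]
wrist_force: [-0.7, 0.7, 1.0]
gripper_width: 0.799
[0.43672962 0.19593601 0.22147583] [-3.14127730e+00  1.19588378e-05  3.14143307e+00] [-0.69022592  0.19874225  0.1859351   1.93653618 -0.04277635  1.01020777
  1.08552599]
```

View pics/wrist21.png

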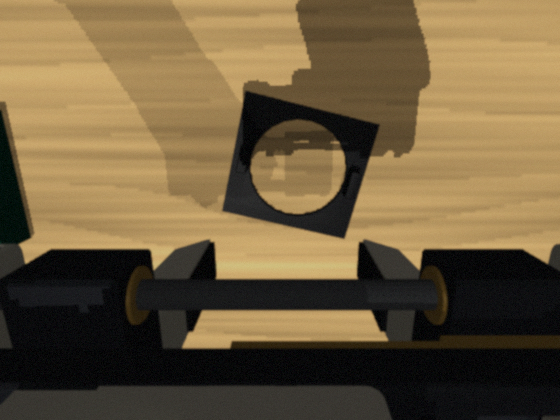

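View pics/z21.png

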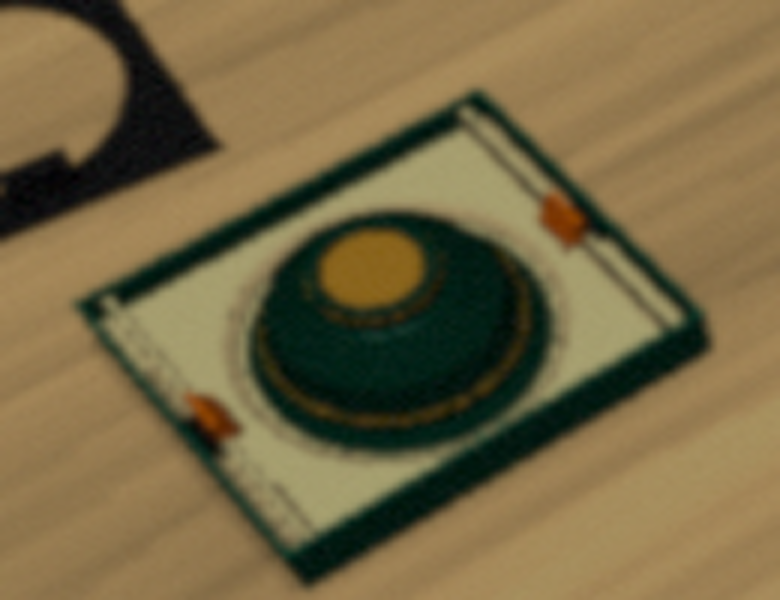

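```bash
python3 - <<'E'
from h import *
im=cv2.imread("pics/wrist21.png");cv2.imwrite("pics/z21b.png",cv2.convertScaleAbs(cv2.resize(im[80:245,210:390],(800,600),interpolation=2),alpha=2))
E
```

```text
(no output)
```

View pics/z21b.png

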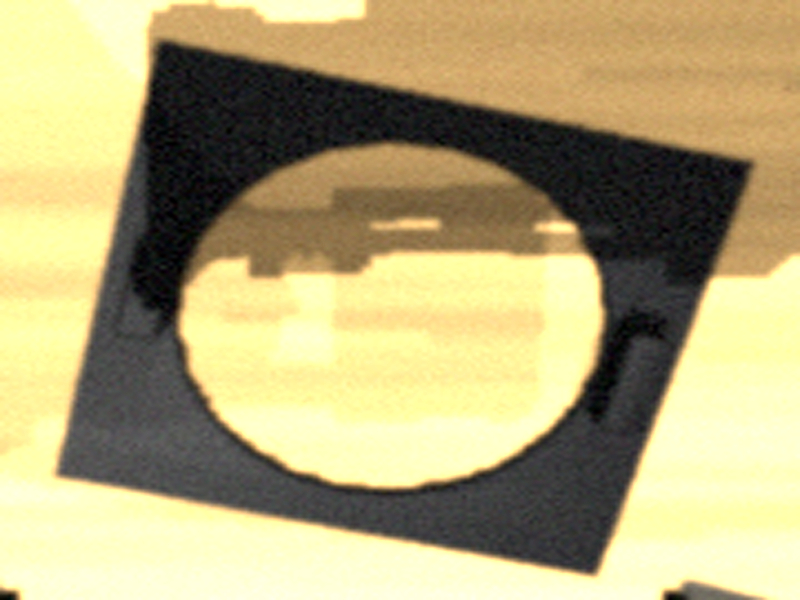

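```bash
python3 - <<'E'
from h import *
s={"position":np.array([0.43672962,0.19593601,0.22147583]),"tcp_rot":np.array([-3.1412773,0,3.14143307])}
g=lambda x,y,z:p2w("wrist",210+x*.225,80+y*.275,z,s)
c=np.array([g(*p,.005) for p in[(157,40),(752,160),(598,575),(57,472)]])
print(c.round(4),c.mean(0))
for a,b in((1,0),(2,3)):
  d=c[a]-c[b];print("y-edge",np.linalg.norm(d),np.degrees(np.arctan2(-d[0],d[1])))
for a,b in((3,0),(2,1)):
  d=c[a]-c[b];print("x-edge",np.linalg.norm(d),np.degrees(np.arctan2(d[1],d[0])))
h=[g(*p,.003) for p in((180,320),(605,305),(395,142),(385,490))];print("hole",np.mean(h,0))
m=c.mean(0)-[.0015,.0015,0];th=np.radians(-13)
print("true c",m)
E
```

```text
[[0.3436 0.1533 0.005 ]
 [0.3778 0.2987 0.005 ]
 [0.5116 0.2672 0.005 ]
 [0.4759 0.1224 0.005 ]] [0.4272426  0.21040119 0.005     ]
y-edge 0.14941116895296266 -13.240918507031363
y-edge 0.14916454925782674 -13.821978934057324
x-edge 0.13588061764146775 -13.147093315964286
x-edge 0.137393153183409 -13.254170560280523
hole [0.42601489 0.21031342 0.003     ]
true c [0.4257426  0.20890119 0.005     ]
```

```bash
python3 -m creep '[[[0,0.01,0],-0.12,0.7],[[0,0.02,0],-0.24,0.7],[[0,0.03,0],-0.36,0.7],[[0,0.04,0],-0.48,0.7],[[0,0.05,0],-0.6,0.7],[[0,0.06,0],-0.72,0.7],[[0.003,0.07,0],-0.84,0.7],[[0.003,0.071,0],-0.96,0.7],[[0.003,0.071,0],-1.08,0.7],[[0.003,0.071,0],-1.2,0.7]]'; python3 -m creep '[[[0,0,-0.01],-0.12,0.7],[[0,0,-0.02],-0.24,0.7],[[0,0,-0.04],-0.36,0.7],[[0,0,-0.06],-0.48,0.7],[[0,0,-0.08],-0.603,0.7],[[0,0,-0.1],-0.603,0.7],[[0,0,-0.11],-0.603,0.7],[[0,0,-0.11],-0.603,0.7],[[0,0,-0.11],-0.603,0.7],[[0,0,-0.11],-0.603,0.7]]';python3 - <<'E'
from h import *
s=manip.state()
print(s["position"],s["tcp_rot"],s["joints"])
for n in("wrist","scene"):
  im=manip.read_camera(n);cv2.imwrite(f"pics/{n}22.png",im[:,:,::-1])
im=cv2.imread("pics/wrist22.png");cv2.imwrite("pics/z22.png",cv2.convertScaleAbs(im,alpha=2.2))
E
```

```text
time_s: 25.67
position: [0.4397, 0.2682, 0.2214]
tcp_rot: [-3.142, 0.0, 1.937]
wrist_force: [0.1, 0.1, -0.5]
gripper_width: 0.701
time_s: 26.5
position: [0.4403, 0.2687, 0.1125]
tcp_rot: [3.141, -0.001, 1.341]
wrist_force: [0.3, 0.2, 0.4]
gripper_width: 0.699
[0.44028551 0.26865966 0.11245187] [ 3.14069495e+00 -1.16988458e-03  1.34081052e+00] [-0.97658412  0.4086696   0.4309635   1.99980729 -0.23857493  0.77980977
 -0.63631672]
```

View pics/z22.png

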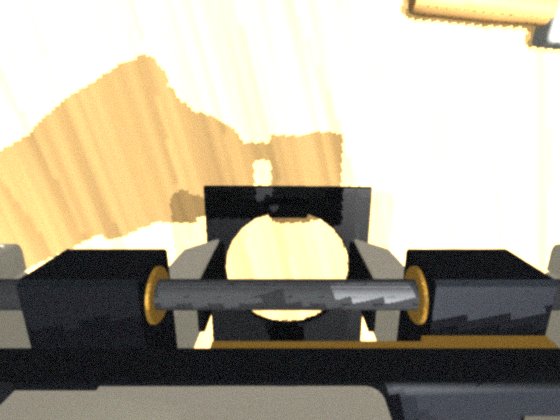

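```bash
python3 - <<'E'
from h import *
s=manip.state()
a,b=p2w("wrist",206,187,.005,s),p2w("wrist",370,187,.005,s);d=b-a
print(a,b,np.linalg.norm(d),np.degrees(np.arctan2(-d[1],-d[0])),s["tcp_rot"])
R_=R.from_euler('xyz',s["tcp_rot"]).as_matrix()
print("tool frame mm",((a+b)/2-s["position"])@R_*1e3)
E
```

```text
[0.38022994 0.29806689 0.005     ] [0.51087392 0.2674903  0.005     ] 0.13417443024120146 166.82730457917245 [ 3.14044254e+00 -1.72813747e-03  1.34082713e+00]
tool frame mm [ 14.55121253   1.82353346 107.62318086]
```

```bash
python3 -m creep '[[[0,0.001,-0.025],0,0.6],[[0,0.001,-0.05],0,0.6],[[0,0.001,-0.07],0,0.6],[[0,0.001,-0.085],0,0.6],[[0,0.001,-0.095],0,0.6],[[0,0.001,-0.1],0,0.6],[[0,0.001,-0.1035],0,0.6],[[0,0.001,-0.1035],0,0.6],[[0,0.001,-0.1035],0,0.6],[[0,0.001,-0.1035],0,0.4]]' 40; python3 -m creep '[[[0,0,0],0,0.25],[[0,0,0],0,0.2],[[0,0,0],0,0.2],[[0,0,0],0,0.2],[[0,0,0],0,0.2],[[0,0,0],0,0.2],[[0,0,0.005],0,0.2],[[0,0,0.015],0,0.2],[[0,0,0.03],0,0.2],[[0,0,0.05],0,0.2]]';python3 - <<'E'
from h import *
s=manip.state()
print(s["position"],s["tcp_rot"],s["gripper_width"]*92,s["ft_torque"])
for n in("wrist","side","scene"):
  im=manip.read_camera(n);cv2.imwrite(f"pics/{n}23.png",im[:,:,::-1])
im=cv2.imread("pics/wrist23.png");cv2.imwrite("pics/z23.png",cv2.convertScaleAbs(im,alpha=2.2))
E
```

```text
time_s: 27.43
position: [0.44, 0.2699, 0.0087]
tcp_rot: [3.141, -0.001, 1.341]
wrist_force: [0.4, -0.6, -0.1]
gripper_width: 0.57
time_s: 28.27
position: [0.4387, 0.2688, 0.0582]
tcp_rot: [-3.14, 0.002, 1.34]
wrist_force: [0.9, 0.8, -0.7]
gripper_width: 0.323
[0.43869516 0.26883978 0.05819876] [-3.14020873e+00  1.93253040e-03  1.34044391e+00] 29.721562077427105 [-0.04240737  0.05682579 -0.01374063]
```

View pics/z23.png

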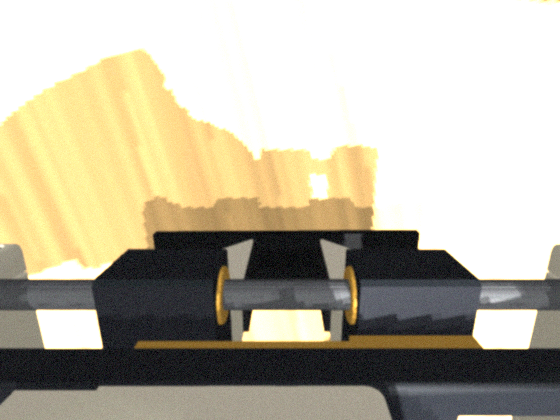

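View pics/side23.png

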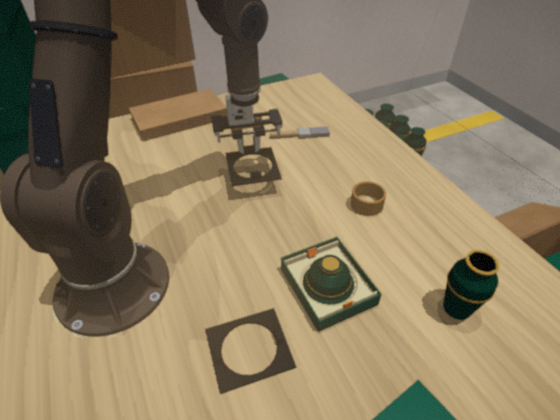

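```bash
python3 -m creep '[[[0,0,0.03],0.03,0.2],[[0,-0.01,0.06],0.06,0.2],[[0,-0.03,0.09],0.09,0.2],[[0,-0.06,0.1],0.12,0.2],[[0,-0.09,0.1],0.15,0.2],[[0,-0.12,0.1],0.18,0.2],[[0,-0.15,0.1],0.21,0.2],[[0,-0.18,0.1],0.235,0.2],[[0,-0.21,0.1],0.235,0.2],[[0,-0.24,0.1],0.235,0.2]]'; python3 -m creep '[[[0,-0.03,0],0,0.2],[[0,-0.06,0],0,0.2],[[-0.003,-0.09,0],0,0.2],[[-0.003,-0.115,0],0,0.2],[[-0.003,-0.13,0],0,0.2],[[-0.003,-0.135,0],0,0.2],[[-0.003,-0.135,0],0,0.2],[[-0.003,-0.135,0],0,0.2],[[-0.003,-0.135,0],0,0.2],[[-0.003,-0.135,0],0,0.2]]'; python3 - <<'E'
from h import *
s=manip.state()
print(s["position"],s["tcp_rot"],s["gripper_width"]*92,s["ft_torque"])
for n in("wrist","side","scene"):
  im=manip.read_camera(n);cv2.imwrite(f"pics/{n}24.png",im[:,:,::-1])
im=cv2.imread("pics/wrist24.png");cv2.imwrite("pics/z24.png",cv2.convertScaleAbs(im,alpha=2))
E
```

```text
time_s: 29.25
position: [0.4387, 0.0281, 0.1575]
tcp_rot: [-3.141, -0.0, 1.576]
wrist_force: [0.0, -0.4, -0.7]
gripper_width: 0.321
time_s: 30.08
position: [0.4366, -0.1041, 0.1578]
tcp_rot: [-3.141, -0.0, 1.578]
wrist_force: [-0.5, -0.1, -1.0]
gripper_width: 0.321
[ 0.43656286 -0.10411197  0.15776479] [-3.14120807e+00 -4.11414358e-04  1.57788115e+00] 29.555245514674173 [-0.02580458  0.05249753  0.03098367]
```

View pics/z24.png

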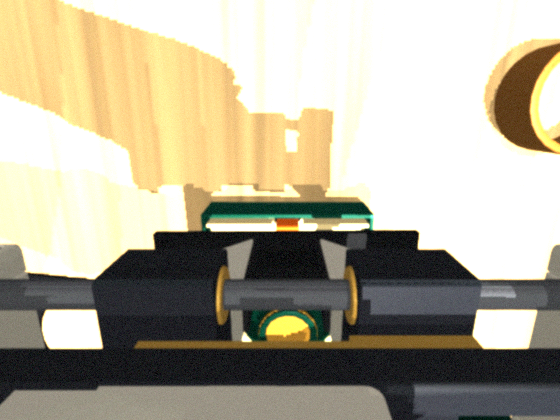

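View pics/side24.png

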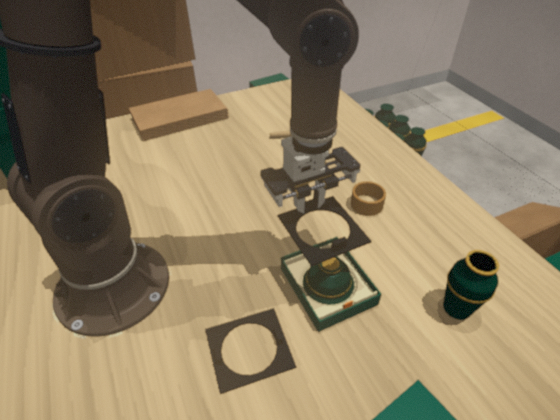

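```bash
python3 - <<'E'
from h import *
im=cv2.imread("pics/z24.png");cv2.imwrite("pics/z24b.png",cv2.resize(im[190:250,145:430],(800,600),interpolation=2))
E
```

```text
(no output)
```

View pics/z24b.png

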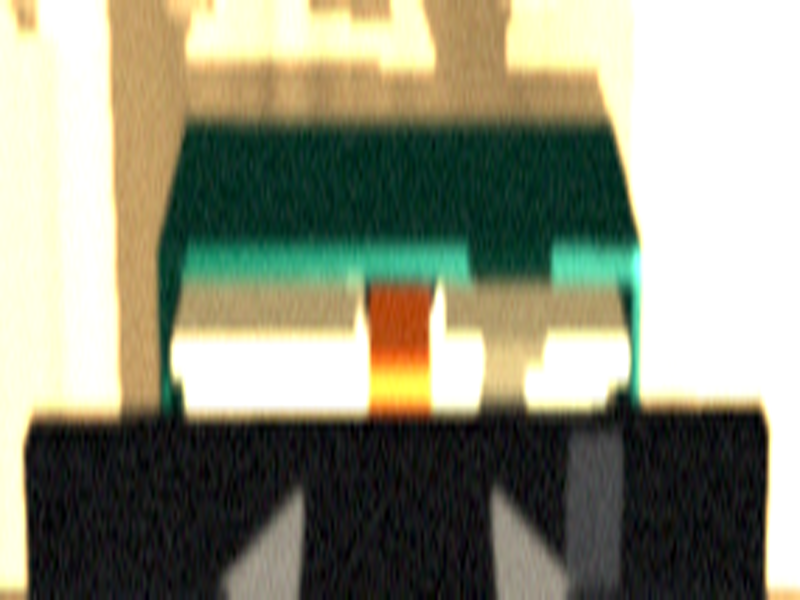

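```bash
python3 - <<'E'
from h import *
s={"position":np.array([0.43656286,-0.10411197,0.15776479]),"tcp_rot":np.array([-3.14120807,-4.1e-4,1.57788115])}
g=lambda x,y,z:p2w("wrist",145+x*.35625,190+y*.1,z,s)
a,b=g(160,242,.042),g(637,242,.042);print("wall",a,b,(a+b)/2,np.linalg.norm(a-b))
for zf in(.1493,.1543):
  a,b=g(27,425,zf),g(767,408,zf);print("frame",zf,a,b,(a+b)/2,np.linalg.norm(a-b),np.degrees(np.arctan2(a[1]-b[1],b[0]-a[0])))
E
```

```text
wall [ 0.36449762 -0.11604604  0.042     ] [ 0.51114338 -0.11493704  0.042     ] [ 0.4378205  -0.11549154  0.042     ] 0.14664994475753473
frame 0.1493 [ 0.36688959 -0.09248486  0.1493    ] [ 0.50737463 -0.09045112  0.1493    ] [ 0.43713211 -0.09146799  0.1493    ] 0.14049976457551255 -0.8293876450489112
frame 0.1543 [ 0.36898681 -0.09058801  0.1543    ] [ 0.50525546 -0.08861531  0.1543    ] [ 0.43712114 -0.08960166  0.1543    ] 0.13628292314089707 -0.8293876450489146
```

```bash
python3 -m creep '[[[0,-0.015,0],0,0.2],[[0,-0.03,0],0,0.2],[[0.0005,-0.041,0],0,0.2],[[0.0005,-0.041,-0.02],0,0.2],[[0.0005,-0.041,-0.035],0,0.2],[[0.0005,-0.041,-0.05],0,0.2],[[0.0005,-0.041,-0.053],0,0.2],[[0.0005,-0.041,-0.053],0,0.2],[[0.0005,-0.041,-0.053],0,0.2],[[0.0005,-0.041,-0.053],0,0.2]]'; python3 - <<'E'
from h import *
s=manip.state()
print(s["position"],s["tcp_rot"],s["gripper_width"]*92,s["ft_torque"])
for n in("wrist","side","scene"):
  im=manip.read_camera(n);cv2.imwrite(f"pics/{n}25.png",im[:,:,::-1])
im=cv2.imread("pics/wrist25.png");cv2.imwrite("pics/z25.png",cv2.convertScaleAbs(cv2.resize(im[150:270,130:450],(800,600),interpolation=2),alpha=2))
a=cv2.imread("pics/scene25.png");b=cv2.imread("pics/side25.png")
cv2.imwrite("pics/z25b.png",cv2.convertScaleAbs(np.hstack([cv2.resize(a[180:310,130:260],(400,400),interpolation=2),cv2.resize(b[220:340,270:390],(400,400),interpolation=2)]),alpha=1.8))
E
```

```text
time_s: 31.07
position: [0.4376, -0.1465, 0.1057]
tcp_rot: [3.14, 0.0, 1.576]
wrist_force: [0.1, 0.1, -0.8]
gripper_width: 0.321
[ 0.43764879 -0.14654691  0.10573039] [3.14031612e+00 1.60432391e-04 1.57593935e+00] 29.51793871666249 [-0.0249084   0.02691771  0.0563084 ]
```

View pics/z25.png

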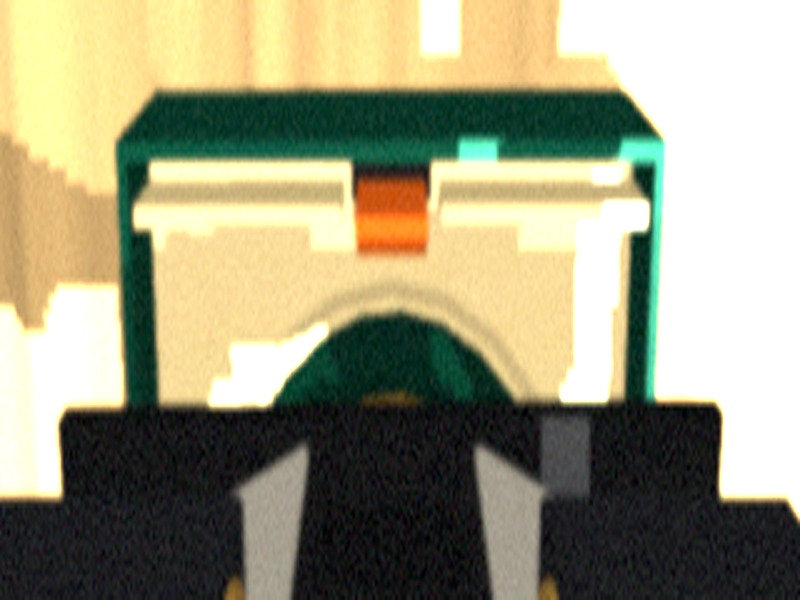

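View pics/z25b.png

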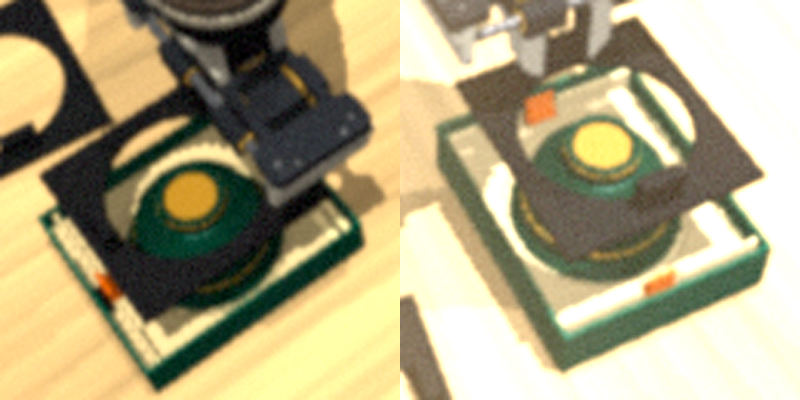

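```bash
python3 - <<'E'
from h import *
s=manip.state()
g=lambda x,y,z:p2w("wrist",130+x*.4,150+y*.2,z,s)
a,b=g(118,142,.042),g(662,140,.042);print("wall",(a+b)/2,np.linalg.norm(a-b),np.degrees(np.arctan2(b[1]-a[1],b[0]-a[0])))
for zf in(.0972,.1022):
  a,b=g(62,409,zf),g(718,406,zf);print("frame",zf,(a+b)/2,np.linalg.norm(a-b),np.degrees(np.arctan2(b[1]-a[1],b[0]-a[0])))
# overlay predicted frame on scene & side
th=s["tcp_rot"][2]-np.pi/2
c,sn=np.cos(th),np.sin(th);Rm=np.array([[c,-sn],[sn,c]])
ctr=s["position"][:2]-Rm@[0,.061]
P=np.array([np.r_[ctr+Rm@[x,y],s["position"][2]-.0085+.005] for x,y in((-.069,-.075),(.069,-.075),(.069,.075),(-.069,.075))])
for n,(x0,x1,y0,y1) in{"scene":(130,260,180,310),"side":(270,390,220,340)}.items():
  im=cv2.imread(f"pics/{n}25.png");k=400/(x1-x0)
  z=cv2.convertScaleAbs(cv2.resize(im[y0:y1,x0:x1],(400,400),interpolation=2),alpha=1.8)
  q=((w2p(n,P)-[x0,y0]+.5)*k).astype(int);cv2.polylines(z,[q.reshape(-1,1,2)],True,(0,0,255),1)
  cv2.imwrite(f"pics/o_{n}25.png",z)
cv2.imwrite("pics/o25.png",np.hstack([cv2.imread("pics/o_scene25.png"),cv2.imread("pics/o_side25.png")]))
E
```

```text
wall [ 0.43792351 -0.11594062  0.042     ] 0.14744470514316463 0.40269833935862004
frame 0.0972 [ 0.43799371 -0.13376407  0.0972    ] 0.13978198437463651 0.4265098292948606
frame 0.1022 [ 0.43798197 -0.1318977   0.1022    ] 0.1355846636101281 0.4265098292948509
```

View pics/o25.png

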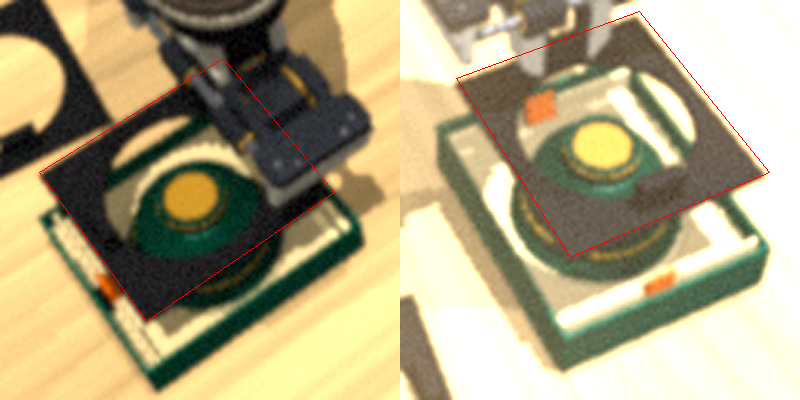

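```bash
python3 -m creep '[[[0,0.001,-0.01],0,0.2],[[0,0.001,-0.02],0,0.2],[[0,0.001,-0.03],0,0.2],[[0,0.001,-0.038],0,0.2],[[0,0.001,-0.045],0,0.2],[[0,0.001,-0.05],0,0.2],[[0,0.001,-0.054],0,0.2],[[0,0.001,-0.054],0,0.2],[[0,0.001,-0.054],0,0.2],[[0,0.001,-0.054],0,0.2]]'; python3 - <<'E'
from h import *
s=manip.state()
print(s["position"],s["tcp_rot"],s["gripper_width"]*92,s["wrist_force"],s["ft_torque"])
for n in("wrist","side","scene"):
  im=manip.read_camera(n);cv2.imwrite(f"pics/{n}26.png",im[:,:,::-1])
im=cv2.imread("pics/wrist26.png");cv2.imwrite("pics/z26.png",cv2.convertScaleAbs(cv2.resize(im[150:270,130:450],(800,600),interpolation=2),alpha=2))
a=cv2.imread("pics/scene26.png");b=cv2.imread("pics/side26.png")
cv2.imwrite("pics/z26b.png",cv2.convertScaleAbs(np.hstack([cv2.resize(a[180:310,130:260],(400,400),interpolation=2),cv2.resize(b[220:340,270:390],(400,400),interpolation=2)]),alpha=1.8))
E
```

```text
time_s: 32.05
position: [0.4373, -0.1456, 0.0512]
tcp_rot: [3.141, 0.0, 1.576]
wrist_force: [0.7, 0.3, -0.7]
gripper_width: 0.321
[ 0.43726415 -0.14560405  0.05118075] [3.14107659e+00 9.07314760e-05 1.57563875e+00] 29.562368609875797 [ 0.67736568  0.25779071 -0.65948927] [-0.04292584  0.03748743  0.00505766]
```

View pics/z26.png

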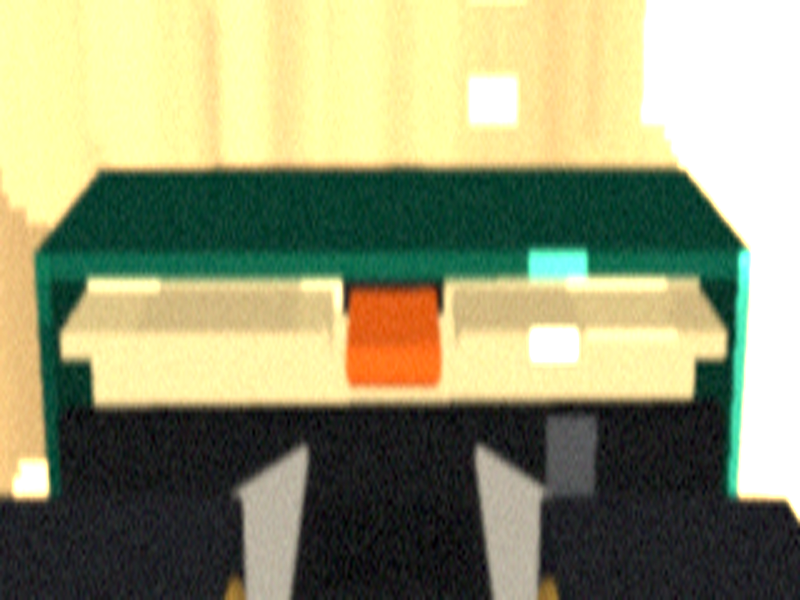

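View pics/z26b.png

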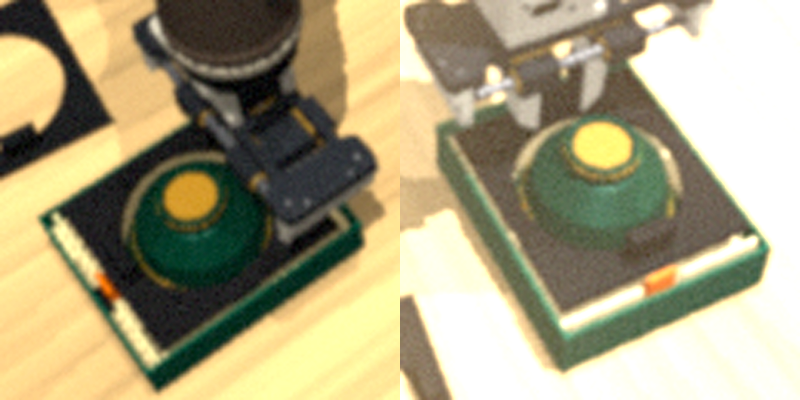

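```bash
python3 -m creep '[[[0,0,-0.003],0,0.2],[[0,0,-0.005],0,0.2],[[0,0,-0.006],0,0.2],[[0,0,-0.007],0,0.2],[[0,0,-0.008],0,0.2],[[0,0,-0.008],0,0.2],[[0,0,-0.008],0,0.2],[[0,0,-0.008],0,0.2],[[0,0,-0.008],0,0.2],[[0,0,-0.008],0,0.2]]'; python3 - <<'E'
from h import *
s=manip.state()
print(s["position"],s["tcp_rot"],s["gripper_width"]*92,s["wrist_force"],s["ft_torque"])
for n in("wrist","side","scene"):
  im=manip.read_camera(n);cv2.imwrite(f"pics/{n}27.png",im[:,:,::-1])
im=cv2.imread("pics/wrist27.png");z=cv2.convertScaleAbs(cv2.resize(im[150:270,130:450],(400,300),interpolation=2),alpha=2)
a=cv2.imread("pics/scene27.png");b=cv2.imread("pics/side27.png")
w=cv2.convertScaleAbs(np.hstack([cv2.resize(a[180:310,130:260],(400,400),interpolation=2),cv2.resize(b[220:340,270:390],(400,400),interpolation=2)]),alpha=1.8)
cv2.imwrite("pics/z27b.png",w); cv2.imwrite("pics/z27.png",z)
E
```

```text
time_s: 33.03
position: [0.4371, -0.1455, 0.043]
tcp_rot: [3.141, 0.0, 1.576]
wrist_force: [0.0, 0.3, 0.3]
gripper_width: 0.318
[ 0.43705524 -0.14552011  0.0429755 ] [3.14147331e+00 6.74651282e-05 1.57573478e+00] 29.276893565525477 [0.0400894  0.26143515 0.29806315] [-0.1765961   0.03855462 -0.01529144]
```

View pics/z27.png

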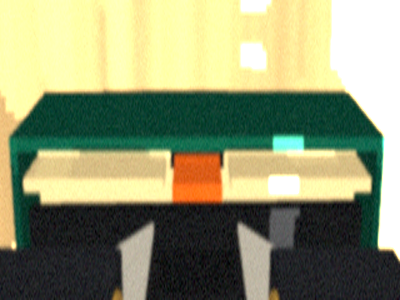

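View pics/z27b.png

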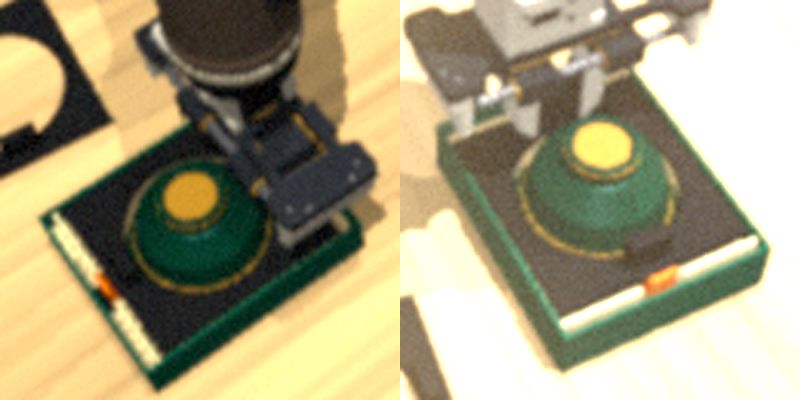

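```bash
python3 -m creep '[[[0,0,0],0,0.36],[[0,0,0],0,0.42],[[0,0,0],0,0.5],[[0,0,0],0,0.55],[[0,0,0],0,0.55],[[0,0,0],0,0.55],[[0,0,0.01],0,0.55],[[0,0,0.025],0,0.55],[[0,0,0.04],0,0.55],[[0,0,0.045],0,0.55]]'; python3 - <<'E'
from h import *
s=manip.state()
print(s["position"],s["tcp_rot"],s["gripper_width"]*92,s["wrist_force"],s["ft_torque"])
for n in("wrist","side","scene"):
  im=manip.read_camera(n);cv2.imwrite(f"pics/{n}28.png",im[:,:,::-1])
im=cv2.imread("pics/wrist28.png");z=cv2.convertScaleAbs(cv2.resize(im[130:270,90:490],(800,400),interpolation=2),alpha=2)
a=cv2.imread("pics/scene28.png");b=cv2.imread("pics/side28.png")
w=cv2.convertScaleAbs(np.hstack([cv2.resize(a[180:310,130:260],(400,400),interpolation=2),cv2.resize(b[220:340,270:390],(400,400),interpolation=2)]),alpha=1.8)
cv2.imwrite("pics/z28b.png",w); cv2.imwrite("pics/z28.png",z)
E
```

```text
time_s: 34.02
position: [0.4378, -0.1459, 0.09]
tcp_rot: [3.139, 0.0, 1.575]
wrist_force: [0.5, -0.0, 0.8]
gripper_width: 0.551
[ 0.43783813 -0.14592209  0.08999841] [3.13931488e+00 3.49887669e-04 1.57530999e+00] 50.67202867471948 [ 0.52219637 -0.03166053  0.79128185] [-0.12698524  0.02637934 -0.06591649]
```

View pics/z28.png

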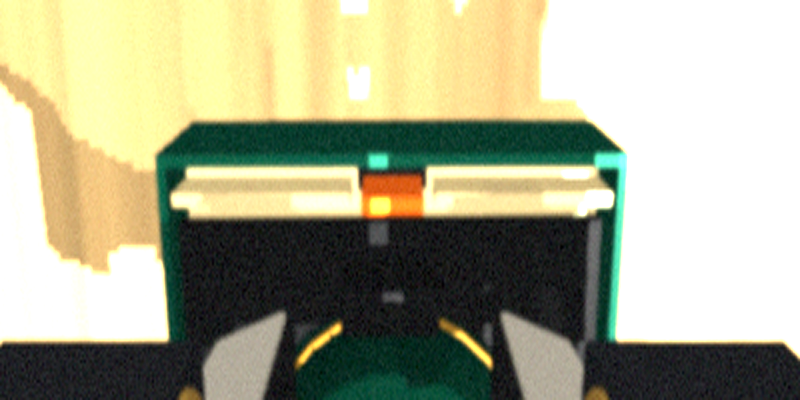

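View pics/z28b.png

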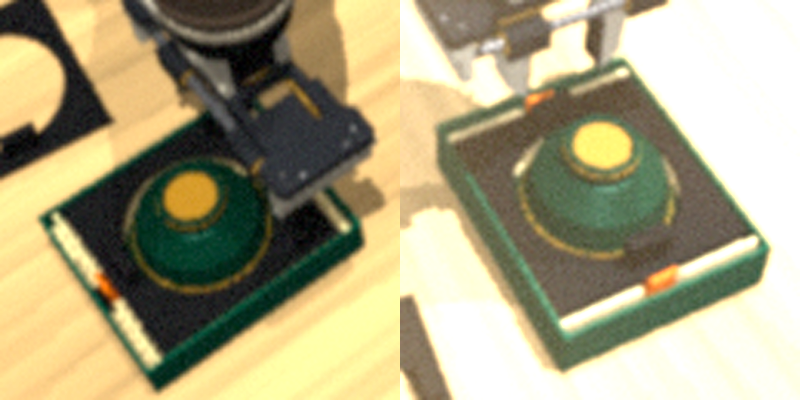

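```bash
python3 -m creep '[[[0,0,0],0,0.2],[[0,0,0],0,0],[[0,0,0],0,0],[[0,0,0],0,0],[[0,0,0],0,0],[[0,0,0],0,0],[[0,0,-0.01],0,0],[[0,0,-0.018],0,0],[[0,0,-0.022],0,0],[[0,0,-0.024],0,0]]' 30; python3 -m creep '[[[0,0,-0.002],0,0],[[0,0,-0.004],0,0],[[0,0,-0.006],0,0],[[0,0,-0.008],0,0],[[0,0,-0.01],0,0],[[0,0,-0.012],0,0],[[0,0,-0.014],0,0],[[0,0,-0.0155],0,0],[[0,0,-0.016],0,0],[[0,0,-0.016],0,0]]'; python3 - <<'E'
from h import *
s=manip.state()
print(s["position"],s["gripper_width"]*92,s["wrist_force"],s["ft_torque"])
for n in("wrist","side","scene"):
  im=manip.read_camera(n);cv2.imwrite(f"pics/{n}29.png",im[:,:,::-1])
im=cv2.imread("pics/wrist29.png");z=cv2.convertScaleAbs(cv2.resize(im[130:270,90:490],(800,400),interpolation=2),alpha=2)
a=cv2.imread("pics/scene29.png");b=cv2.imread("pics/side29.png")
w=cv2.convertScaleAbs(np.hstack([cv2.resize(a[180:310,130:260],(400,400),interpolation=2),cv2.resize(b[220:340,270:390],(400,400),interpolation=2)]),alpha=1.8)
cv2.imwrite("pics/z29b.png",w); cv2.imwrite("pics/z29.png",z)
E
```

```text
time_s: 35.0
position: [0.4363, -0.1454, 0.0628]
tcp_rot: [-3.14, -0.0, 1.576]
wrist_force: [-0.1, 0.1, 0.2]
gripper_width: 0.009
time_s: 35.83
position: [0.437, -0.1454, 0.0487]
tcp_rot: [3.141, -0.001, 1.576]
wrist_force: [-4.8, 2.0, 22.2]
gripper_width: 0.006
[ 0.43704535 -0.14538781  0.04871412] 0.5676450299287739 [-4.75895778  1.96437914 22.1839748 ] [0.32783549 1.18626564 0.05440201]
```

View pics/z29.png

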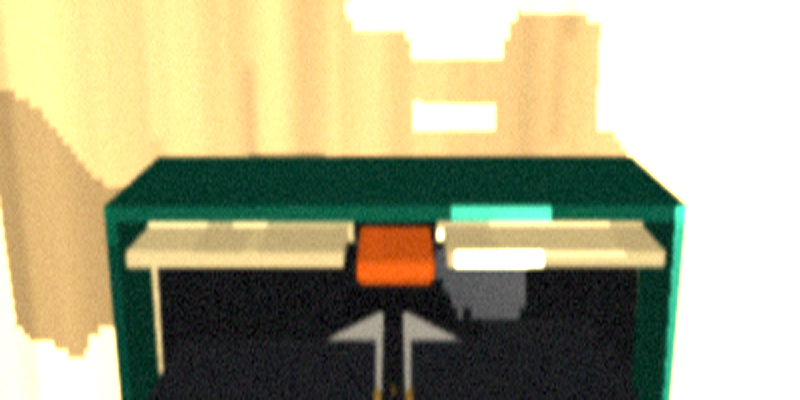

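View pics/z29b.png

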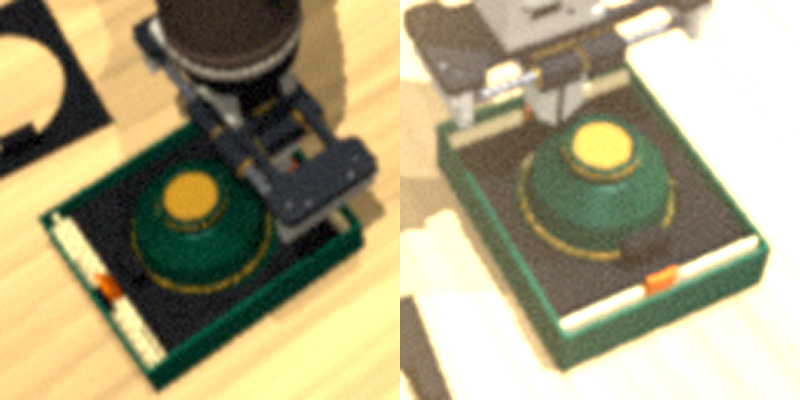

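```bash
python3 -m creep '[[[0,0,0.01],0,0],[[0,0,0.03],0,0],[[0,0,0.06],0,0],[[0,-0.02,0.075],0,0],[[0,-0.05,0.075],0,0],[[0,-0.08,0.075],0,0],[[0,-0.11,0.075],0,0],[[0,-0.123,0.075],0,0],[[0,-0.123,0.07],0,0],[[0,-0.123,0.06],0,0]]'; python3 -m creep '[[[0,0,-0.02],0,0],[[0,0,-0.03],0,0],[[0,0,-0.04],0,0],[[0,0,-0.04],0,0],[[0,0,-0.04],0,0],[[0,0,-0.04],0,0],[[0,0,-0.04],0,0],[[0,0,-0.04],0,0],[[0,0,-0.04],0,0],[[0,0,-0.04],0,0]]'; python3 - <<'E'
from h import *
s=manip.state()
print(s["position"],s["gripper_width"]*92,s["wrist_force"],s["ft_torque"])
for n in("wrist","side","scene"):
  im=manip.read_camera(n);cv2.imwrite(f"pics/{n}30.png",im[:,:,::-1])
im=cv2.imread("pics/wrist30.png");z=cv2.convertScaleAbs(im,alpha=2)
a=cv2.imread("pics/scene30.png");b=cv2.imread("pics/side30.png")
w=cv2.convertScaleAbs(np.hstack([cv2.resize(a[180:310,130:260],(400,400),interpolation=2),cv2.resize(b[220:340,270:390],(400,400),interpolation=2)]),alpha=1.8)
cv2.imwrite("pics/z30b.png",w); cv2.imwrite("pics/z30.png",z)
E
```

```text
time_s: 36.82
position: [0.4373, -0.2692, 0.1081]
tcp_rot: [3.14, 0.001, 1.574]
wrist_force: [0.0, -0.7, -1.6]
gripper_width: 0.004
time_s: 37.65
position: [0.4372, -0.2685, 0.0683]
tcp_rot: [3.141, 0.0, 1.576]
wrist_force: [-0.2, 0.2, -0.7]
gripper_width: 0.007
[ 0.43724944 -0.2685383   0.06828176] 0.6127188367335821 [-0.2358847   0.19309705 -0.72504717] [-0.13702718  0.01028306 -0.03930821]
```

View pics/z30.png

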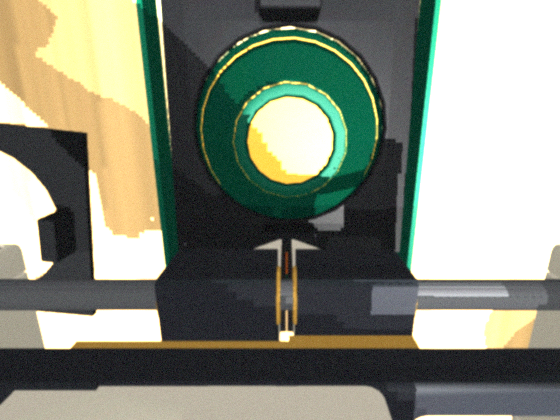

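View pics/z30b.png

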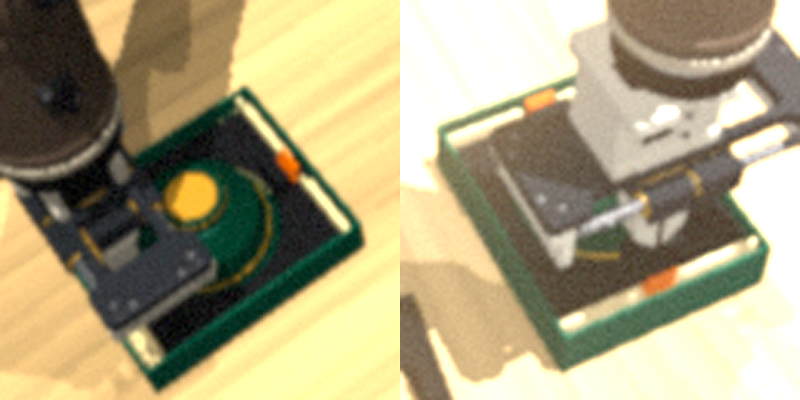

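```bash
python3 -m creep '[[[0,0,-0.004],0,0],[[0,0,-0.007],0,0],[[0,0,-0.01],0,0],[[0,0,-0.012],0,0],[[0,0,-0.014],0,0],[[0,0,-0.016],0,0],[[0,0,-0.018],0,0],[[0,0,-0.02],0,0],[[0,0,-0.021],0,0],[[0,0,-0.021],0,0]]'; python3 - <<'E'
from h import *
s=manip.state()
print(s["position"],s["gripper_width"]*92,s["wrist_force"],s["ft_torque"])
for n in("side","scene"):
  im=manip.read_camera(n);cv2.imwrite(f"pics/{n}31.png",im[:,:,::-1])
a=cv2.imread("pics/scene31.png");b=cv2.imread("pics/side31.png")
w=cv2.convertScaleAbs(np.hstack([cv2.resize(a[180:310,130:260],(400,400),interpolation=2),cv2.resize(b[220:340,270:390],(400,400),interpolation=2)]),alpha=1.8)
cv2.imwrite("pics/z31b.png",w)
E
```

```text
time_s: 38.63
position: [0.4371, -0.2686, 0.0481]
tcp_rot: [3.141, -0.001, 1.575]
wrist_force: [-4.6, 3.4, 22.9]
gripper_width: 0.002
[ 0.4370601  -0.26855625  0.04808033] 0.15050899295402925 [-4.61057879  3.37670137 22.90582475] [0.73975659 1.19326827 0.03505542]
```

View pics/z31b.png

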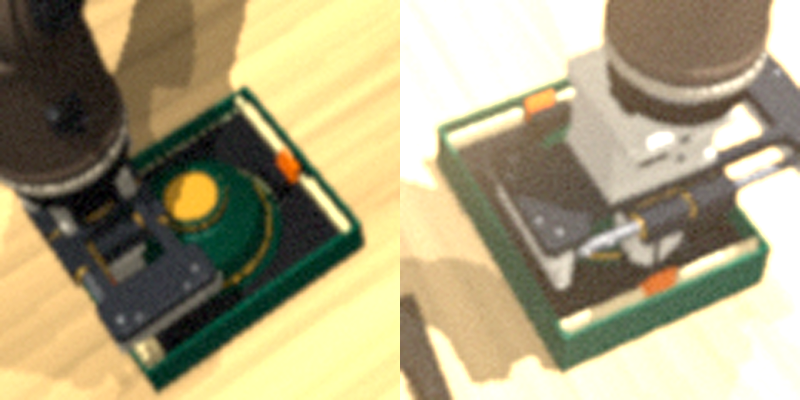

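```bash
python3 -m creep '[[[0,0,-0.0005],0,0],[[0,0,-0.001],0,0],[[0,0,-0.001],0,0],[[0,0,-0.001],0,0],[[0,0,-0.001],0,0],[[0,0,-0.001],0,0],[[0,0,-0.001],0,0],[[0,0,-0.001],0,0],[[0,0,-0.001],0,0],[[0,0,-0.001],0,0]]';  python3 -m creep '[[[0,0,0.01],0,0],[[0,0,0.03],0,0],[[0,0,0.06],0,0],[[0,0.02,0.08],0,0],[[0,0.05,0.08],0,0],[[0,0.08,0.08],0,0],[[0,0.11,0.08],0,0],[[0,0.123,0.08],0,0],[[0,0.123,0.07],0,0],[[0,0.123,0.06],0,0]]'; python3 - <<'E'
from h import *
s=manip.state()
for n in("wrist","side","scene"):
  im=manip.read_camera(n);cv2.imwrite(f"pics/{n}32.png",im[:,:,::-1])
im=cv2.imread("pics/wrist32.png");z=cv2.convertScaleAbs(cv2.resize(im[130:270,90:490],(800,400),interpolation=2),alpha=2)
a=cv2.imread("pics/scene32.png");b=cv2.imread("pics/side32.png")
w=cv2.convertScaleAbs(np.hstack([cv2.resize(a[180:310,130:260],(400,400),interpolation=2),cv2.resize(b[220:340,270:390],(400,400),interpolation=2)]),alpha=1.8)
cv2.imwrite("pics/z32b.png",w); cv2.imwrite("pics/z32.png",z)
E
```

```text
time_s: 39.57
position: [0.4371, -0.2686, 0.0479]
tcp_rot: [3.14, -0.001, 1.575]
wrist_force: [-8.8, 5.3, 35.8]
gripper_width: 0.006
time_s: 40.4
position: [0.4376, -0.1449, 0.1057]
tcp_rot: [3.14, 0.0, 1.578]
wrist_force: [0.2, -0.4, -0.6]
gripper_width: 0.004
```

View pics/z32b.png

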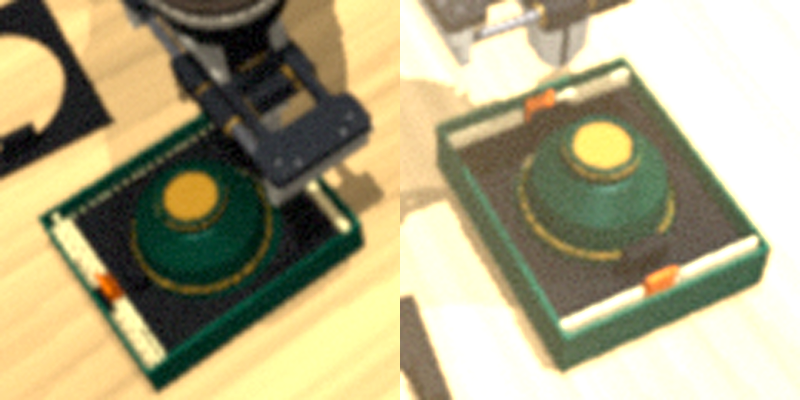

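View pics/z32.png

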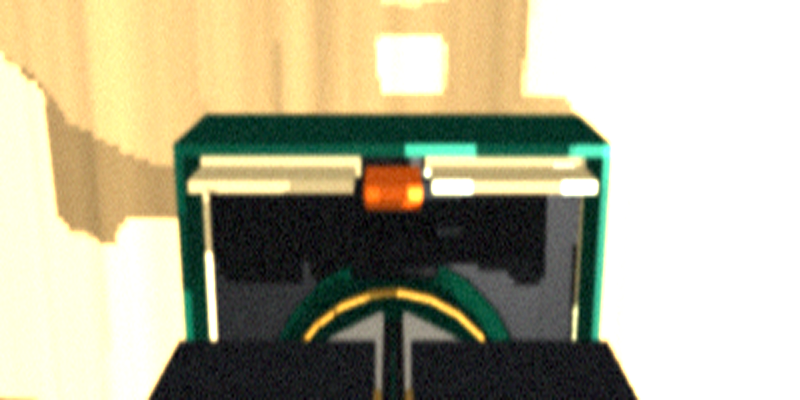

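```bash
python3 -m creep '[[[0,0,-0.015],0,0],[[0,0,-0.03],0,0],[[0,0,-0.042],0,0],[[0,0,-0.048],0,0],[[0,0,-0.052],0,0],[[0,0,-0.055],0,0],[[0,0,-0.057],0,0],[[0,0,-0.059],0,0],[[0,0,-0.06],0,0],[[0,0,-0.06],0,0]]';  python3 -m creep '[[[0,0,0.01],0,0],[[0,0,0.03],0,0],[[0,0,0.06],0,0],[[0,0.02,0.1],0,0],[[0,0.05,0.13],0,0],[[0,0.08,0.15],0,0],[[0,0.11,0.15],0,0],[[0,0.14,0.15],0,0],[[0,0.18,0.15],0,0],[[0,0.22,0.15],0,0]]'; python3 - <<'E'
from h import *
s=manip.state()
print(s["position"],s["tcp_rot"])
for n in("wrist","side","scene"):
  im=manip.read_camera(n);cv2.imwrite(f"pics/{n}33.png",im[:,:,::-1])
a=cv2.imread("pics/scene33.png");b=cv2.imread("pics/side33.png")
w=cv2.convertScaleAbs(np.hstack([cv2.resize(a[190:305,135:255],(400,400),interpolation=2),cv2.resize(b[225:335,275:385],(400,400),interpolation=2)]),alpha=1.8)
cv2.imwrite("pics/z33b.png",w)
E
```

```text
time_s: 41.38
position: [0.4374, -0.1459, 0.0479]
tcp_rot: [3.14, -0.001, 1.575]
wrist_force: [-9.0, 1.8, 33.4]
gripper_width: 0.003
time_s: 42.22
position: [0.437, 0.0758, 0.1969]
tcp_rot: [3.14, -0.001, 1.574]
wrist_force: [1.5, -0.1, -0.0]
gripper_width: 0.007
[0.43698967 0.07584364 0.19687376] [ 3.13979590e+00 -1.03112368e-03  1.57439949e+00]
```

View pics/z33b.png

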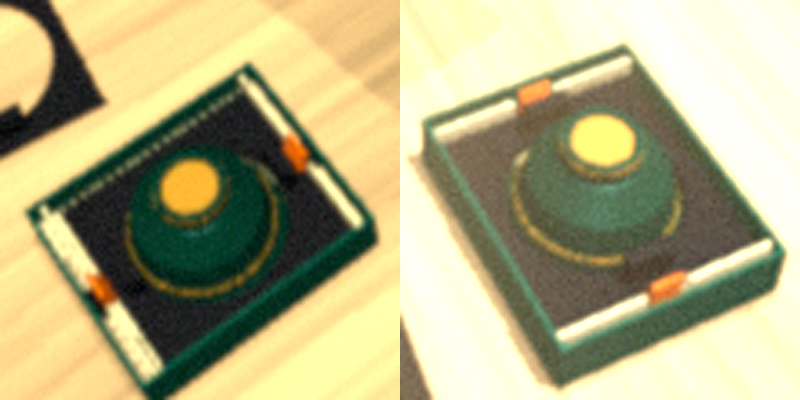

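View pics/scene33.png

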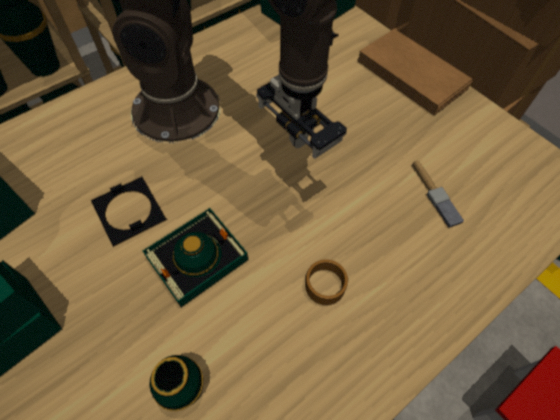

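```bash
python3 - <<'E'
from h import *
th=.005;c,sn=np.cos(th),np.sin(th);Rm=np.array([[c,-sn],[sn,c]]);ctr=np.array([.4368,-.2074])
out=[]
for n,(x0,x1,y0,y1) in{"scene":(135,255,190,305),"side":(275,385,225,335)}.items():
  im=cv2.imread(f"pics/{n}33.png");k=np.array([400/(x1-x0),600/(y1-y0)])
  z=cv2.convertScaleAbs(cv2.resize(im[y0:y1,x0:x1],(400,600),interpolation=2),alpha=1.8)
  for zz,a,b,hx,hy,col in((.026,0,0,.069,.075,(0,0,255)),(.042,0,0,.075,.091,(255,0,255)),(.048,0,.061,.015,.0055,(255,255,0)),(.048,0,-.061,.015,.0055,(255,255,0))):
    P=np.array([np.r_[ctr+Rm@[a+x*hx,b+y*hy],zz] for x,y in((-1,-1),(1,-1),(1,1),(-1,1))])
    cv2.polylines(z,[((w2p(n,P)-[x0,y0]+.5)*k).astype(int).reshape(-1,1,2)],True,col,1)
  out.append(z)
cv2.imwrite("pics/o33.png",np.hstack(out))
E
```

```text
(no output)
```

View pics/o33.png

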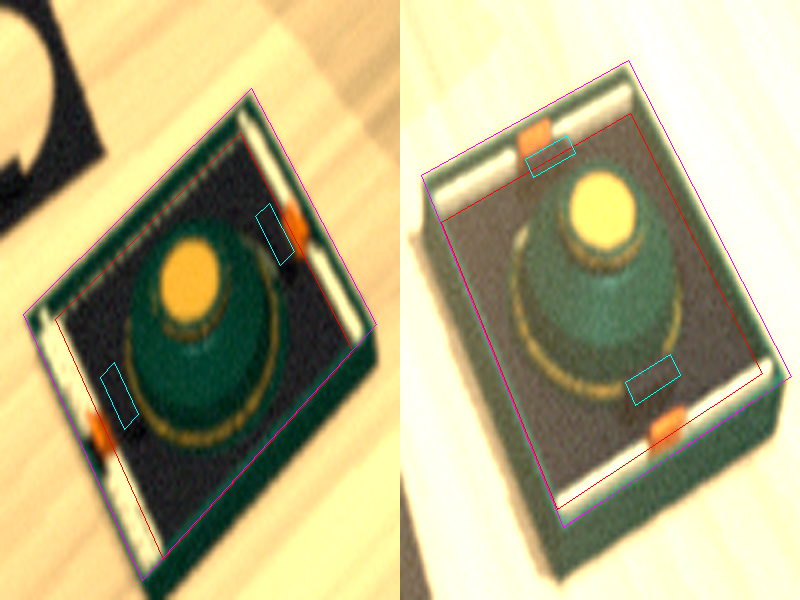

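```bash
python3 -m creep '[[[0,0,0.01],0,0],[[0,0,0.01],0,0],[[0,0,0.01],0,0],[[0,0,0.01],0,0],[[0,0,0.01],0,0],[[0,0,0.01],0,0],[[0,0,0.01],0,0],[[0,0,0.01],0,0],[[0,0,0.01],0,0],[[0,0,0.01],0,0]]'; python3 -c "
from station import manip
print(manip.close_job())"
```

```text
time_s: 43.2
position: [0.437, 0.0745, 0.2059]
tcp_rot: [-3.142, 0.0, 1.576]
wrist_force: [-0.8, -0.4, 0.1]
gripper_width: 0.004
the job is handed in; nothing more can be done
None
```

The bowl set is packed and the job is handed in, at 43 s of the 144 s allowed. I set the sauce dish, rice bowl and soup bowl mouth down on their steps in that order. I laid the leftmost frame over the soup bowl and pressed it down on the left, then the right, then the left again.

**Frame home and flat:** in the last press on each side the fingertip stopped at 47.9 mm, against an expected 48 mm. It took about 33 to 36 N, and pushing 1 mm further on the right side hardly moved it.

**Tabs and position:** the final side and scene pictures show both orange tabs over the frame's edges. Drawing the expected home outline on those pictures matched the frame.

**Bystanders:** the tape roll, vase and brush appear unmoved in the last scene picture. I judged that by eye and did not measure it.

**Readings that disagreed:**
- The wrist camera was off from the tool by about 1.5 mm. I corrected for this by comparing the held piece with the box in the same picture.
- The dish gave no clear force signal as it touched down, so I judged that one from its height and a picture.

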